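# Set up a sine bar on a stack of gauge blocks and lay the wedge on it

### The arm

A 7-joint arm with a two-finger parallel gripper is mounted at the origin on the work surface. World frame = base frame: x ahead of the robot, y to its left, z up, the work surface at z = 0. Lengths are in m, angles in rad, forces in N, time in s.
With the tool pointing down it reaches from about 0.4 to 0.875 m from the base axis. Payload 19.3 kg.
Tool frame: the origin (TCP) lies at the very end of the fingers, on their centre line; the grasp point (between the pads) lies bot.grasp_offset behind it (bot.grasp_offset is the distance from the TCP to the grasp point, in m); z points along the fingers, y is the direction in which the jaws open and shut (so a half turn about z gives the same grasp; the last joint's range is limited). The gripper opens to 85 mm and grips with 20 to 120 N. Pads are 22 mm wide; open, the fingers measure 114 mm over their backs; the gripper's body (76 mm by 85 mm) begins 54 mm behind the grasp point. The pads swing forward as they close: fully open they stand 13 mm farther back than shut.
Start: joints at [-1.238, 0.521, -0.036, 1.599, 0.021, 1.021, -0.113], TCP at [0.245, 0.575, 0.231] pointing down, gripper open.
Joint ranges: [-2.91, 2.91], [-0.3, 2.13], [-1.5, 1.42], [0.17, 2.43], [-1.26, 4.41], [0.16, 1.93], [-2.52, 2.52]. Speed limits (rad/s): [1.89, 1.89, 2.39, 2.39, 3.01, 3.01, 3.01].

### API

Orientations are given as [roll, pitch, yaw] about the fixed x, y, z axes, in that order (R = Rz(yaw) Ry(pitch) Rx(roll)).
In Python, from workcell import bot gives the robot as it stands. The module is installed in compiled form; this text tells all that it offers.
- The arm moves only by the shell command python3 -m handwheel 'ROWS' [OPENING] [FORCE]. ROWS is JSON, a list of rows, each a list of 6 numbers: the shift along the tool's x, y, z as a fraction of full scale, then the turn, a rotation vector about the tool's x, y, z as a fraction of full scale. In form: [[x, y, z, rx, ry, rz], ...]. A call has 1 to 8 rows; each row shifts and turns the commanded pose from where the row before left it, along the tool's axes as they then stand; what a row does not reach is not made up. Full scale, the value 1, is 0.025 m for a shift and 360 degrees for a turn. A row lasts 1/8 s, in which the tool goes at most 62.5 mm and 10.7 degrees, less where a joint would pass 70% of its speed; a pose out of reach is approached as far as the arm can. A call with a number of a shift or a turn outside -1 to 1 is refused whole. A call with a gripper value outside its range is refused whole. OPENING is the closure, from -1 (fully open) to 1 (shut), set as the call begins (- or left out, the last holds). The fingers move at their own pace and stop on an object; FORCE is the grip in N (left out, the last holds). Time passes only in rows, so rows that do not move let the fingers close. It gives the time, the measured TCP pose, the force and the opening at its end, in the units of the state.
- bot.observe(): the state, without advancing time (a new reading comes with each control period).
- bot.grab_frame(name): name is "scene" or "top" or "wrist"; returns a dict with "pixels" (420x560x3 uint8, blue, green, red), "vertical_fov" (degrees; the focal length in pixels is half the picture's height over the tangent of half this angle, whatever the lens; pixels are square), "cx", "cy" (the principal point, pixels), "R" (3x3) and "t" (3): a world point X has camera coordinates R X + t. Camera axes: x right, y down, z forward; pixel columns grow to the right and rows downward; lengths in m; the calibration is good to about 2 mm. A picture is of the moment at which its call begins. There is no depth.
- bot.job_done(): hands the job in, once; it reports no verdict.
Trained networks look in a picture, given as the dict that the camera call returned (one of the last four; its "shot" number tells which), for a name from the list of things; names that differ only in an ending like _2 or _b are one class to them, and where a whole thing is asked for, a point or a joint stands for the part that bears it (a point fixed in the world has none). Each returns a list of dicts, best first, with "score" (0 to 1); they miss things now and then, are a little off and sometimes report something else, mostly with a low value. They report only what shows in the picture. A call takes as long as a camera call. They do not tell look-alikes from the thing itself.
- bot.trace(picture, thing): "region" (420x560 bool, what is visible of it) and "point" ([column, row] in pixels, amid what is visible of it).
The state is a dict: "clock": time; "qpos": joint angles; "qd": joint speeds; "joint_efforts": joint torques, N m; "position": TCP position; "tool_rot": TCP orientation; "force": force on the tool from outside, world axes, zero at the start; "moment": the same for the moment, N m; "grip_width": finger opening in m.
Only numpy, scipy, OpenCV 4.12 (cv2) and the standard library are available. Lean on these libraries where they do the work, as an engineer would, in place of code of your own. Each camera call takes 0.05 s, during which the arm holds its last target.

### The job

Set up the sine bar on the small granite plate for checking the brass wedge: stand the steel gauge block on the plate, the white ceramic block squarely on top of it and the dark carbide wear block squarely on top of that. Then lay the sine bar with its plain-end roller resting on the middle of the stack and its stop-end roller down on the plate, and last lay the wedge lengthwise on the bar, flat, with its thick end against the end stop, so that its sloping face comes level. Leave everything released and standing there, and leave the V-block and the ring gauge where they are.

Things in the scene. Friction and masses are not known exactly. Their poses are not given: they have to be found in the camera images.
- steel_block: Gauge block, 24 x 24 mm square, 16 mm high, bright steel grey, 0.07 kg, small dark hole mark on top. Starts flat on a thin blue mat (mat top 3 mm above the bench). Origin: centre of its underside; z up through its height, x and y along its sides. Bottom block of the stack.
- white_block: Gauge block, 24 x 24 mm square, 10 mm high, white ceramic, 0.035 kg, small dark hole mark on top. Starts flat on a thin blue mat (mat top 3 mm above the bench). Origin: centre of its underside; z up through its height, x and y along its sides. Middle block of the stack.
- dark_block: Gauge block, 24 x 24 mm square, 8 mm high, nearly black carbide, 0.065 kg, small dark hole mark on top. Starts flat on a thin blue mat (mat top 3 mm above the bench). Origin: centre of its underside; z up through its height, x and y along its sides. Top block of the stack, under the roller.
- sine_bar: Steel sine bar, 0.6 kg: bar 120 (x) x 25 (y) mm, top face at z = 30 mm, on two 20 mm rollers at x = -50 and +50. Dark end stop at x = -60 to -66, z = 14 to 42, 12 mm above the top; the +x end is plain. Underside at z = 8 between x = -38 and 38, else 18. Starts level on the mat on its rollers. Origin: midway, at the rollers' lowest line; x to the plain end. Slopes 0.347 rad once on the 34 mm stack.
- roller_plain (a point): Point on the axis of the sine bar's plain-end roller, at mid width: 50 mm along +x and 10 mm above the bar's origin. The roller touches 10 mm below it.
- wedge: Brass wedge, 0.3 kg: 64 mm long (x), 30 wide (y), 31 mm high at the thick end (x = -32) and 8 mm at the thin end (x = +32), top sloping 0.347 rad, a dark hole on it near the thick end. Starts flat on the mat. Origin: centre of its underside, z up, x to the thin end; centre of mass at x = -6. On the bar against the stop its origin is at x = -28, z = 30 mm of the bar.
- wedge_thin (a point): Point on the wedge's underside at the middle of its thin end: 32 mm along +x from its origin.
- plate: Dark granite surface plate, fixed, 300 (x) x 200 (y) x 50 mm high, brass tag on its -y side. Its flat top, 50 mm above the bench, is the work place: stack and bar may stand anywhere on it, in any direction, clear of the V-block and well inside the edges. Origin: centre of its underside; z up.
- v_block: Dark steel V-block, 45 (x) x 40 (y) x 34.5 mm high, loose, on the +x end part of the plate, its centre 95 to 115 mm along the plate's x. Origin: centre of its underside. Bystander: do not move it.
- ring_gauge: Bright plain ring gauge, 36 mm outside diameter, 14 mm high, lying loose on the mat in one row with the three gauge blocks. Origin: centre of its underside. Bystander: do not move it.
Not all that is in view belongs to the job. What is shaped like the white_block but turquoise is not meant.

How it is judged:
By the outcome, as a careful person would: the job done as asked, in the order asked, and still so for the second after the job is handed in, with the robot touching nothing.
It also fails if it takes over 144 s, if anything falls off the work surface, if the arm or the gripper's body presses on something with over 40 N, if the wrist force passes 120 N, or if a joint passes its speed limit or range.

## Working session

There is one attempt and no reset: what is moved stays moved. The work goes in short steps, Python scripts to look and compute and a shell command to move; the robot and the scene stay as the last step left them, time stands still between calls to the robot, and variables do not carry over. Pictures are saved under pics/ and viewed, and the job is handed in when it is done.

```bash
mkdir -p pics; ls; cat > h.py <<'E'
from workcell import bot
import numpy as np, cv2
E
python3 - <<'E'
from h import *
s=bot.observe(); print({k:np.round(v,4).tolist() for k,v in s.items()}); print(bot.grasp_offset)
for n in ["scene","top","wrist"]:
    f=bot.grab_frame(n); cv2.imwrite(f"pics/{n}0.png",f["pixels"]); print(n,f["vertical_fov"],f["cx"],f["cy"],np.round(f["R"],3).tolist(),np.round(f["t"],3).tolist())
print(bot.observe()["clock"])
E
```

```text
pics
{'clock': 0.0, 'qpos': [-1.2382, 0.522, -0.0363, 1.6, 0.0212, 1.0211, -0.1128], 'qd': [-0.0003, -0.0007, -0.0002, 0.0016, 0.0009, -0.0011, 0.0001], 'joint_efforts': [-0.0012, -92.7098, 1.9786, -36.9934, 0.0177, 0.0079, -0.0001], 'position': [0.2449, 0.5747, 0.2307], 'tool_rot': [-3.1405, 0.0001, 2.7388], 'force': [-0.2714, 0.5831, -0.5604], 'moment': [-0.0447, 0.0183, -0.0144], 'grip_width': 0.0852}
0.0187
scene 51.175437850681334 278.8326345544124 210.40160561969606 [[0.506, 0.863, 0.007], [0.636, -0.367, -0.679], [-0.583, 0.348, -0.734]] [-0.258, -0.298, 1.404]
top 52.736888430242445 275.8170021943977 207.2890639666805 [[0.013, -1.0, -0.013], [-0.998, -0.012, -0.056], [0.056, 0.014, -0.998]] [0.011, 0.523, 0.813]
wrist 66.09543161465771 277.4101385181998 205.27400705440405 [[0.391, 0.92, -0.001], [0.871, -0.37, 0.324], [0.298, -0.128, -0.946]] [-0.623, -0.043, 0.381]
0.15
```

View pics/scene0.png

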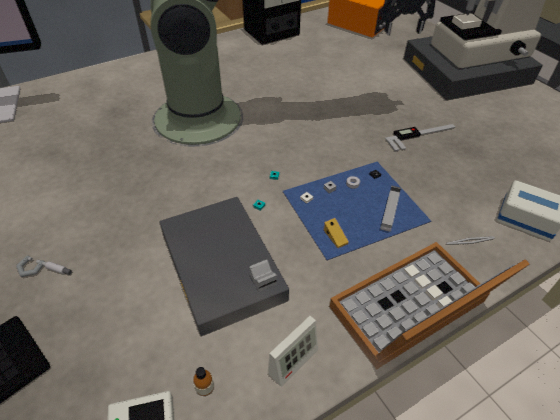

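View pics/top0.png

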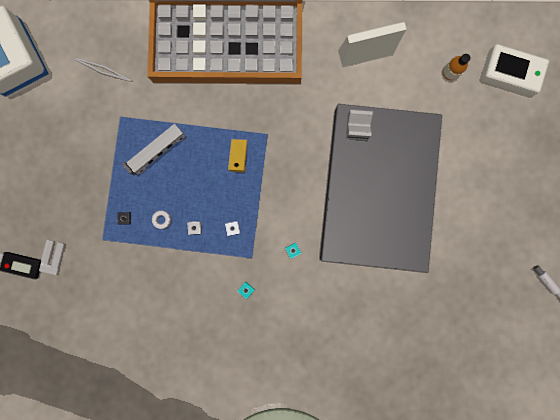

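View pics/wrist0.png

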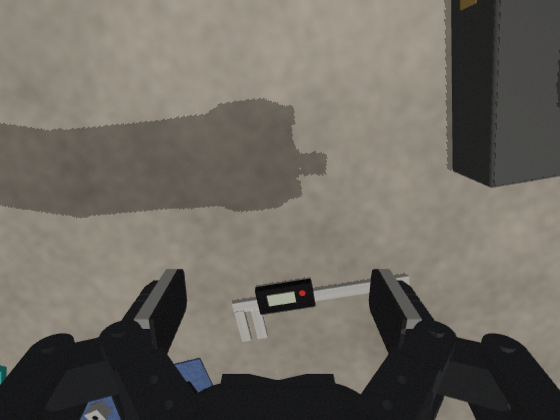

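```bash
cat >> h.py <<'E'
def fpx(f): return f["pixels"].shape[0]/2/np.tan(np.radians(f["vertical_fov"])/2)
def unproj(f,uv,z):
    uv=np.atleast_2d(np.array(uv,float)); F=fpx(f); R=np.array(f["R"]);t=np.array(f["t"])
    d=np.c_[(uv[:,0]-f["cx"])/F,(uv[:,1]-f["cy"])/F,np.ones(len(uv))]@R
    c=-R.T@t
    s=(z-c[2])/d[:,2]
    return c+s[:,None]*d
def proj(f,X):
    X=np.atleast_2d(np.array(X,float)); F=fpx(f); p=X@np.array(f["R"]).T+np.array(f["t"])
    return np.c_[f["cx"]+F*p[:,0]/p[:,2],f["cy"]+F*p[:,1]/p[:,2]]
E
python3 - <<'E'
from h import *
f=bot.grab_frame("top")
im=f["pixels"]
cv2.imwrite("pics/c1.png",cv2.resize(im[100:300,95:305],None,fx=3.8,fy=3,interpolation=cv2.INTER_CUBIC)[:600,:800])
hs={"steel_block":.019,"white_block":.013,"dark_block":.011,"sine_bar":.033,"wedge":.02,"plate":.05,"v_block":.0845,"ring_gauge":.017}
for n,z in hs.items():
    for r in bot.trace(f,n)[:3]:
        ys,xs=np.nonzero(r["region"])
        if len(xs)<5: print(n,"none");continue
        rc=cv2.minAreaRect(np.c_[xs,ys].astype(np.float32))
        box=unproj(f,cv2.boxPoints(rc),z)
        print(n,round(r["score"],2),np.round(r["point"],1),"ctr",np.round(unproj(f,[rc[0]],z)[0],4),"box",np.round(box[:,:2],3).tolist())
E
```

```text
steel_block 0.56 [190.8 226.9] ctr [0.4809 0.1766 0.019 ] box [[0.491, 0.19], [0.492, 0.164], [0.47, 0.164], [0.47, 0.189]]
white_block 0.64 [243.9 287.8] ctr [0.3609 0.0735 0.013 ] box [[0.36, 0.089], [0.377, 0.073], [0.362, 0.058], [0.345, 0.074]]
white_block 0.58 [293.6 251.8] ctr [ 0.4386 -0.0158  0.013 ] box [[0.444, -0.0], [0.454, -0.02], [0.433, -0.031], [0.423, -0.011]]
dark_block 0.74 [123.7 218.6] ctr [0.4978 0.3178 0.011 ] box [[0.508, 0.33], [0.508, 0.306], [0.488, 0.306], [0.488, 0.329]]
sine_bar 0.82 [153.  149.6] ctr [0.6275 0.2552 0.033 ] box [[0.6, 0.317], [0.683, 0.217], [0.655, 0.193], [0.572, 0.294]]
wedge 0.95 [239.2 154. ] ctr [0.6231 0.0941 0.02  ] box [[0.591, 0.113], [0.657, 0.111], [0.655, 0.075], [0.59, 0.078]]
plate 0.64 [382.3 192.3] ctr [ 0.5593 -0.1795  0.05  ] box [[0.42, -0.063], [0.719, -0.09], [0.701, -0.298], [0.403, -0.267]]
v_block 0.87 [356.9 126. ] ctr [ 0.6689 -0.1298  0.0845] box [[0.643, -0.106], [0.697, -0.109], [0.695, -0.154], [0.641, -0.151]]
ring_gauge 0.76 [162.6 221.8] ctr [0.4947 0.241  0.017 ] box [[0.51, 0.257], [0.511, 0.226], [0.479, 0.225], [0.479, 0.256]]
```

View pics/c1.png

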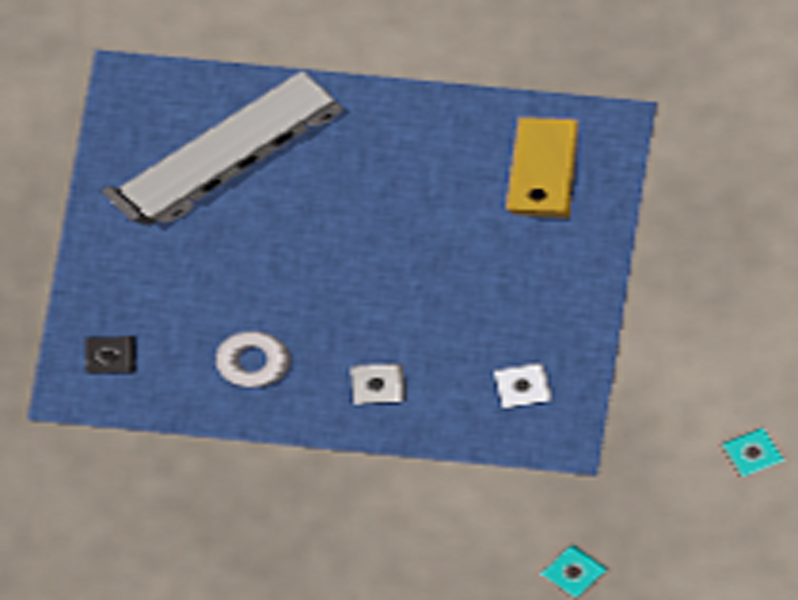

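The block candidates in the top view are (194,228), which is grey-white; (232,228), which is pure white; and the turquoise pieces at (246,290) and (293,250). The pure white one at (232,228) on the mat is white_block, the greyer one at (194,228) is steel_block, and the dark one at (124,217) is dark_block. I'm moving over the row for a close wrist view to confirm.

```bash
python3 -m handwheel '[[-1,-0.63,0,0,0,0],[-1,-0.63,0,0,0,0],[-1,-0.63,0,0,0,0],[-1,-0.63,0,0,0,0],[-1,-0.63,0,0,0,0],[-1,-0.63,0,0,0,0],[-1,-0.63,0,0,0,0],[-1,-0.63,0,0,0,0]]'
python3 -m handwheel '[[-1,-0.63,0,0,0,0],[-1,-0.63,0,0,0,0],[-1,-0.63,0,0,0,0],[-1,-0.63,0,0,0,0],[-1,-0.63,0,0,0,0],[-1,-0.63,0.3,0,0,0],[-0.6,-0.38,0.3,0,0,-0.0247],[0,0,0.3,0,0,-0.0247]]'
cat > look.py <<'E'
import sys
from h import *
n=sys.argv[1]; o=sys.argv[2]
f=bot.grab_frame(n); cv2.imwrite(f"pics/{o}.png",f["pixels"])
import pickle; pickle.dump(f,open(f"pics/{o}.pkl","wb"))
s=bot.observe(); print(round(s["clock"],2),np.round(s["position"],4),np.round(s["tool_rot"],4),np.round(s["qpos"],2),s["grip_width"],np.round(s["force"],1))
E
python3 look.py wrist w1
```

```text
clock: 1.6
position: [0.3801, 0.3798, 0.2314]
tool_rot: [3.141, 0.0, 2.739]
force: [0.7, 1.2, -0.2]
grip_width: 0.0853
clock: 2.6
position: [0.4914, 0.219, 0.2086]
tool_rot: [-3.141, 0.0, 3.052]
force: [0.2, -0.2, 0.4]
grip_width: 0.0856
2.65 [0.4907 0.2195 0.2077] [-3.1409e+00 -7.0000e-04  3.0612e+00] [-0.52  0.41 -0.02  1.86  0.01  0.88  0.95] 0.08502671806896878 [-0.9  0.6 -1.3]
```

View pics/w1.png

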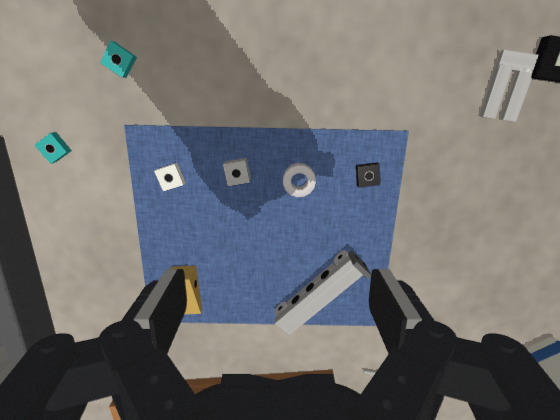

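The wrist view shows, left to right: white_block at (168,177), steel_block at (236,172), ring at (299,180) and dark_block at (368,175). The turquoise decoys are at (118,58) and (52,148), off the mat. I'll fit the poses by silhouette.

```bash
cat >> h.py <<'E'
from scipy.optimize import minimize
def boxpts(x0,x1,y0,y1,z0,z1):
    return np.array([[x,y,z] for x in (x0,x1) for y in (y0,y1) for z in (z0,z1)])
W=np.array([[-.032,y,z] for y in(-.015,.015) for z in(0,.031)]+[[.032,y,z] for y in(-.015,.015) for z in(0,.008)])
MOD={"steel_block":[boxpts(-.012,.012,-.012,.012,0,.016)],"white_block":[boxpts(-.012,.012,-.012,.012,0,.010)],"dark_block":[boxpts(-.012,.012,-.012,.012,0,.008)],
"wedge":[W],"sine_bar":[boxpts(-.038,.038,-.0125,.0125,.008,.03),boxpts(-.06,.06,-.0125,.0125,.018,.03),boxpts(-.066,-.06,-.0125,.0125,.014,.042),
 boxpts(-.06,-.04,-.0125,.0125,.003,.018),boxpts(.04,.06,-.0125,.0125,.003,.018)],
"plate":[boxpts(-.15,.15,-.1,.1,0,.05)],"v_block":[boxpts(-.0225,.0225,-.02,.02,0,.0345)]}
def sil(f,name,p,z0):
    m=np.zeros((420*4,560*4),np.uint8); c,s=np.cos(p[2]),np.sin(p[2])
    for B in MOD[name]:
        X=np.c_[p[0]+c*B[:,0]-s*B[:,1],p[1]+s*B[:,0]+c*B[:,1],z0+B[:,2]]
        h=cv2.convexHull((((proj(f,X)+.5)*4-.5)*16).astype(np.int32))
        cv2.fillConvexPoly(m,h,1,shift=4)
    return m
def fit(f,name,mask,p0,z0):
    M=cv2.resize(mask.astype(np.uint8),None,fx=4,fy=4,interpolation=cv2.INTER_NEAREST)
    def cost(q):
        p=[p0[0]+q[0]*.01,p0[1]+q[1]*.01,p0[2]+q[2]*.3]
        m=sil(f,name,p,z0); return 1-(m&M).sum()/((m|M).sum()+1)
    best=None
    for d in (-.8,0,.8):
        r=minimize(cost,[0,0,d],method="Nelder-Mead",options=dict(initial_simplex=[[0.5,0.3,d],[-.5,.3,d],[0,-.6,d],[0,0,d+.6]],xatol=.005,fatol=1e-4,maxiter=200))
        if best is None or r.fun<best.fun: best=r
    q=best.x; return np.array([p0[0]+q[0]*.01,p0[1]+q[1]*.01,p0[2]+q[2]*.3]),1-best.fun
def obj_mask(f,name,near,maxd=25):
    best=None
    for r in bot.trace(f,name):
        if np.hypot(*(np.array(r["point"])-near))<maxd: return r["region"]
    return None
E
cat > w1.py <<'E'
from h import *
f=bot.grab_frame("wrist")
im=f["pixels"]
cv2.imwrite("pics/c2.png",cv2.resize(im[140:215,140:400],None,fx=3,fy=3,interpolation=cv2.INTER_CUBIC))
for n,uv,z,y0 in [("steel_block",(236,172),.003,0),("white_block",(168,177),.003,-.2),("dark_block",(368,175),.003,0),("sine_bar",(320,290),.003,-.88),("wedge",(192,290),.003,0)]:
    m=obj_mask(f,n,np.array(uv))
    src="trace"
    if m is None:
        src="thr"
        if n=="white_block":
            g=im.min(2)>130; l,lab=cv2.connectedComponents(g.astype(np.uint8)); m=lab==lab[uv[1]-8,uv[0]]
            print("col",im[uv[1]-8,uv[0]],m.sum())
        else: print(n,"none"); continue
    p,i=fit(f,n,m,np.r_[unproj(f,[uv],z+.008)[0][:2],y0],z)
    print(n,src,m.sum(),np.round(p,4),"deg",round(np.degrees(p[2]),1),"iou",round(i,3))
ft=bot.grab_frame("top")
for n,p0,z in [("sine_bar",(.6275,.255,-.88),.003),("wedge",(.623,.094,0),.003),("plate",(.559,-.18,-.09),0),("v_block",(.669,-.13,-.09),.05),("steel_block",(.481,.1766,0),.003),("dark_block",(.4978,.3178,0),.003)]:
    r=bot.trace(ft,n)
    if not r: print(n,"none");continue
    p,i=fit(ft,n,r[0]["region"],p0,z)
    print("top",n,np.round(p,4),"deg",round(np.degrees(p[2]),1),"iou",round(i,3))
E
time python3 w1.py
```

```text
steel_block trace 602 [0.4827 0.1746 0.0766] deg 4.4 iou 0.948
white_block trace 525 [0.4827 0.1004 0.2376] deg 13.6 iou 0.894
dark_block trace 556 [0.4995 0.316  0.0256] deg 1.5 iou 0.948
sine_bar trace 3022 [ 0.6356  0.2519 -0.8651] deg -49.6 iou 0.952
wedge none
top sine_bar [ 0.6338  0.2547 -0.8631] deg -49.5 iou 0.951
top wedge [ 0.625   0.0952 -0.0514] deg -2.9 iou 0.947
top plate [ 0.5611 -0.1804 -0.0955] deg -5.5 iou 0.947
top v_block [ 0.673  -0.1331 -0.0433] deg -2.5 iou 0.925
top steel_block [0.4806 0.1776 0.1067] deg 6.1 iou 0.908
top dark_block [ 0.5028  0.3208 -0.24  ] deg -13.8 iou 0.0
real	0m30.002s
user	0m19.259s
sys	0m7.659s
```

```bash
python3 -c "
import os;print(os.path.exists('pics/c2.png'))"
```

```text
True
```

View pics/c2.png

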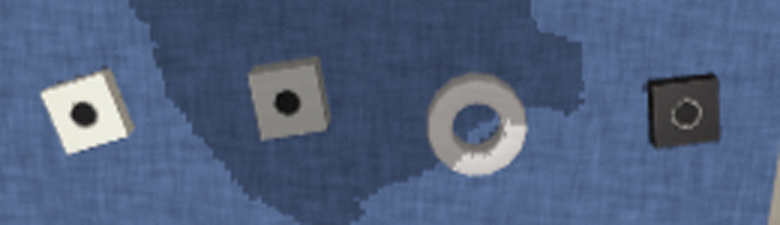

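```bash
cat >> h.py <<'E'
from scipy.spatial.transform import Rotation as Ro
def go(pos,rpy_deg,ref=None):
    """print shift (units of 25mm, in current tool axes) and turn (fraction of 360deg) to the target"""
    s=bot.observe(); R0=Ro.from_euler('xyz',s["tool_rot"])
    Rt=Ro.from_euler('xyz',rpy_deg,degrees=True)
    d=R0.inv().apply(np.array(pos)-s["position"])/.025
    r=(R0.inv()*Rt).as_rotvec()/(2*np.pi)
    print("t",round(s["clock"],2),"pos",np.round(s["position"],4),"rpy",np.round(np.degrees(s["tool_rot"]),1),"w",round(s["grip_width"],4))
    print("  shift units",np.round(d,2),"turn frac",np.round(r,4))
E
python3 - <<'E'
from h import *
go([.4827,.1746,.005],[180,0,184.4])
E
```

```text
t 3.3 pos [0.4906 0.2204 0.2089] rpy [180.    0.  174.7] w 0.0855
  shift units [ 0.15 -1.85  8.15] turn frac [ 0.     0.    -0.027]
```

```bash
python3 -m handwheel '[[0.15,-0.95,1,0,0,0],[0,-0.9,1,0,0,-0.027],[0,0,1,0,0,0],[0,0,1,0,0,0],[0,0,1,0,0,0],[0,0,0.7,0,0,0],[0,0,0,0,0,0]]' 0
python3 look.py wrist w2; python3 -c "
from h import *
go([.4827,.1746,.005],[180,0,184.4])"
```

```text
clock: 4.18
position: [0.482, 0.1743, 0.0654]
tool_rot: [-3.141, -0.002, -3.065]
force: [-0.6, -0.7, 0.1]
grip_width: 0.0432
4.22 [0.4825 0.1745 0.0663] [-3.1413e+00 -7.0000e-04 -3.0645e+00] [-0.43  0.6  -0.05  2.01  0.05  0.53  1.14] 0.04273746647290457 [0.1 0.5 0.2]
t 4.22 pos [0.4825 0.1745 0.0663] rpy [-180.    -0.  -175.6] w 0.0427
  shift units [-0.01  0.    2.45] turn frac [-0.0001 -0.0001  0.    ]
```

View pics/w2.png

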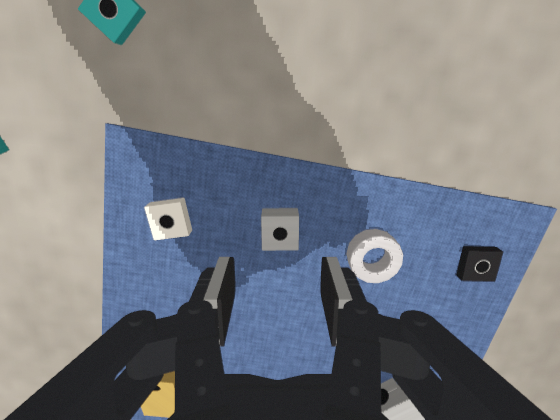

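```bash
python3 -m handwheel '[[0,0,1,0,0,0],[0,0,0.9,0,0,0],[0,0,0.55,0,0,0],[0,0,0,0,0,0]]' 0 20
python3 -m handwheel '[[0,0,0,0,0,0],[0,0,0,0,0,0],[0,0,0,0,0,0]]' 1 25
python3 -m handwheel '[[0,0,0,0,0,0],[0,0,0,0,0,0]]' 0
python3 -m handwheel '[[0,0,0,0,0,0.028],[0,0,0,0,0,0.028],[0,0,0,0,0,0.028],[0,0,0,0,0,0.028],[0,0,0,0,0,0.028],[0,0,0,0,0,0.028],[0,0,0,0,0,0.028],[0,0,0,0,0,0.028]]'
python3 -m handwheel '[[0,0,0,0,0,0.026],[0,0,0,0,0,0]]'
python3 -m handwheel '[[0,0,0,0,0,0],[0,0,0,0,0,0],[0,0,0,0,0,0]]' 1 40
python3 look.py wrist w3
```

```text
clock: 4.72
position: [0.4825, 0.1745, 0.005]
tool_rot: [-3.141, -0.001, -3.064]
force: [-0.2, -0.1, 0.2]
grip_width: 0.0426
clock: 5.1
position: [0.4831, 0.1747, 0.006]
tool_rot: [3.141, 0.001, -3.065]
force: [-1.5, -0.3, 8.2]
grip_width: 0.0234
clock: 5.35
position: [0.4828, 0.1746, 0.0053]
tool_rot: [3.141, 0.0, -3.064]
force: [-0.1, -0.0, 0.6]
grip_width: 0.0426
clock: 6.35
position: [0.4826, 0.1747, 0.0051]
tool_rot: [3.141, -0.0, 1.806]
force: [-0.3, -0.2, 0.5]
grip_width: 0.0427
clock: 6.6
position: [0.4825, 0.1748, 0.005]
tool_rot: [-3.142, 0.0, 1.649]
force: [-0.4, -0.3, -0.5]
grip_width: 0.0425
clock: 6.98
position: [0.4826, 0.1746, 0.0052]
tool_rot: [-3.142, -0.0, 1.65]
force: [-1.5, 1.1, 5.7]
grip_width: 0.0228
7.03 [0.4827 0.1746 0.0052] [ 3.1415e+00 -4.0000e-04  1.6495e+00] [-0.7   0.75  0.32  2.04 -0.54  0.43  0.12] 0.02331193211958876 [-1.5  0.7  5.9]
```

View pics/w3.png

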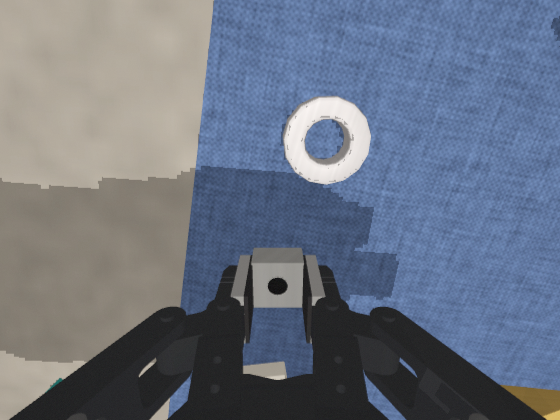

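```bash
python3 -m handwheel '[[0,0,-0.6,0,0,0],[0,0,-1,0,0,0],[0,0,-1,0,0,0],[0,0,-1,0,0,0],[0,0,0,0,0,0]]'
python3 -c "
from h import *
go([.565,-.191,.0525],[180,0,84.5])"
```

```text
clock: 7.65
position: [0.4835, 0.1749, 0.0971]
tool_rot: [3.139, -0.001, 1.649]
force: [0.1, -0.0, -1.4]
grip_width: 0.0232
t 7.65 pos [0.4835 0.1749 0.0971] rpy [ 1.798e+02 -1.000e-01  9.450e+01] w 0.0232
  shift units [-14.85   2.11   1.77] turn frac [ 0.0004 -0.0002  0.0277]
```

```bash
python3 -m handwheel '[[-0.99,0.14,0,0,0,0],[-0.99,0.14,0,0,0,0],[-0.99,0.14,0,0,0,0],[-0.99,0.14,0,0,0,0],[-0.99,0.14,0,0,0,0],[-0.99,0.14,0,0,0,0],[-0.99,0.14,0,0,0,0],[-0.99,0.14,0,0,0,0]]'
python3 -m handwheel '[[-0.99,0.14,0,0,0,0],[-0.99,0.14,0,0,0,0],[-0.99,0.14,0,0,0,0],[-0.99,0.14,0,0,0,0],[-0.99,0.14,0,0,0,0],[-0.99,0.14,0,0,0,0],[-0.99,0.15,0,0,0,0],[0,0,0,0,0,0.0277]]'
python3 look.py wrist w4; python3 -c "
from h import *
go([.565,-.191,.0525],[180,0,84.5])"
```

```text
clock: 8.65
position: [0.5256, -0.0215, 0.0948]
tool_rot: [-3.141, -0.0, 1.648]
force: [0.2, 0.4, -0.7]
grip_width: 0.0223
clock: 9.65
position: [0.5634, -0.1939, 0.0948]
tool_rot: [-3.141, 0.001, 1.469]
force: [0.1, 0.5, -0.1]
grip_width: 0.0232
9.7 [ 0.5634 -0.1925  0.0946] [-3.141  -0.      1.4587] [-0.08  0.71  0.46  1.8  -0.45  0.74  0.51] 0.022894163047172515 [-0.4  1.2 -1.4]
t 9.7 pos [ 0.5634 -0.1925  0.0946] rpy [-180.    -0.    83.6] w 0.0229
  shift units [0.07 0.06 1.68] turn frac [-0.0001 -0.     -0.0026]
```

View pics/w4.png

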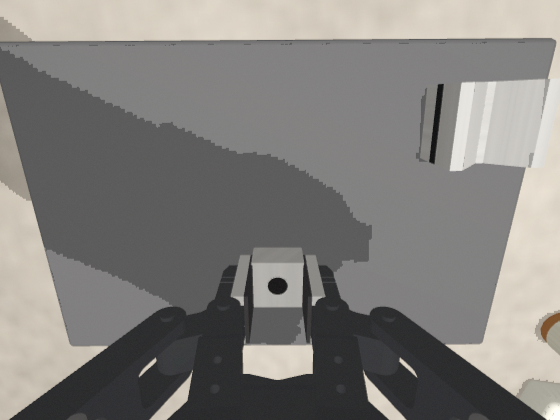

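```bash
python3 -m handwheel '[[0.05,0.05,0.9,0,0,-0.002],[0,0,0.55,0,0,0],[0,0,0.15,0,0,0],[0,0,0.05,0,0,0],[0,0,0,0,0,0],[0,0,0,0,0,0]]'
python3 -c "
from h import *
go([.565,-.191,.0525],[180,0,84.5])"
```

```text
clock: 10.45
position: [0.5654, -0.1904, 0.0542]
tool_rot: [3.141, 0.0, 1.487]
force: [0.5, -0.5, -0.5]
grip_width: 0.023
t 10.45 pos [ 0.5654 -0.1904  0.0542] rpy [180.    0.   85.2] w 0.023
  shift units [-0.02 -0.01  0.07] turn frac [0.0001 0.     0.0019]
```

```bash
python3 -m handwheel '[[0,0,0.04,0,0,0],[0,0,0,0,0,0]]'; python3 -m handwheel '[[0,0,0.03,0,0,0],[0,0,0,0,0,0]]'; python3 -m handwheel '[[0,0,0.03,0,0,0],[0,0,0,0,0,0]]'
```

```text
clock: 10.7
position: [0.5652, -0.1903, 0.0528]
tool_rot: [3.142, -0.0, 1.487]
force: [0.8, -0.3, -1.2]
grip_width: 0.0233
clock: 10.95
position: [0.5652, -0.1904, 0.0522]
tool_rot: [3.141, -0.0, 1.486]
force: [-1.3, -0.1, 4.9]
grip_width: 0.0225
clock: 11.2
position: [0.5653, -0.1904, 0.0522]
tool_rot: [3.141, -0.0, 1.486]
force: [-6.2, 3.1, 19.8]
grip_width: 0.0229
```

```bash
python3 -m handwheel '[[0,0,-0.04,0,0,0]]'; python3 -m handwheel '[[0,0,0,0,0,0],[0,0,0,0,0,0],[0,0,-0.3,0,0,0],[0,0,-1,0,0,0],[0,0,-1,0,0,0],[0,0,-0.6,0,0,0],[0,0,0,0,0,0]]' 0
python3 look.py wrist w5; python3 -c "
from h import *
go([.4827,.1004,.005],[180,0,103.6])"
```

```text
clock: 11.32
position: [0.5653, -0.1904, 0.0525]
tool_rot: [3.141, -0.0, 1.487]
force: [0.4, 0.2, -1.5]
grip_width: 0.0228
clock: 12.2
position: [0.5657, -0.1904, 0.1256]
tool_rot: [3.14, 0.0, 1.487]
force: [-0.2, 0.6, 0.3]
grip_width: 0.0429
12.25 [ 0.5653 -0.1902  0.1247] [ 3.1413e+00 -1.0000e-04  1.4867e+00] [-0.1   0.67  0.49  1.79 -0.42  0.79  0.51] 0.04227486785190523 [-0.1  0.2 -1.1]
t 12.25 pos [ 0.5653 -0.1902  0.1247] rpy [180.   -0.   85.2] w 0.0423
  shift units [11.31 -4.27  4.79] turn frac [ 0.     -0.     -0.0512]
```

View pics/w5.png

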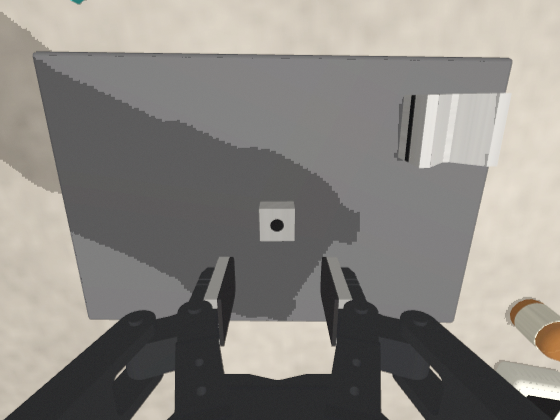

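```bash
python3 -m handwheel '[[0.95,-0.36,0,0,0,0],[0.95,-0.36,0,0,0,0],[0.95,-0.36,0,0,0,0],[0.95,-0.36,0,0,0,0],[0.95,-0.36,0,0,0,0],[0.95,-0.36,0,0,0,0],[0.95,-0.36,0,0,0,0],[0.95,-0.36,0,0,0,0]]'
python3 -m handwheel '[[0.95,-0.36,0.3,0,0,0],[0.95,-0.36,0.7,0,0,0],[0.95,-0.36,0.7,0,0,0],[0.86,-0.31,0.7,0,0,-0.0256],[0,0,0,0,0,-0.0256],[0,0,0,0,0,0]]'
python3 look.py wrist w6; python3 -c "
from h import *
import pickle
f=bot.grab_frame('wrist'); im=f['pixels']
for r in bot.trace(f,'white_block')[:3]:
    ys,xs=np.nonzero(r['region']); print(r['point'],r['score'],len(xs),im[ys,xs].mean(0))
    p,i=fit(f,'white_block',r['region'],np.r_[unproj(f,[r['point']],.013)[0][:2],.2],.003); print(np.round(p,4),np.degrees(p[2]),i)
go([.4827,.1004,.005],[180,0,103.6])"
```

```text
clock: 13.25
position: [0.5087, 0.0058, 0.1239]
tool_rot: [-3.14, 0.001, 1.487]
force: [-0.3, 0.3, 1.2]
grip_width: 0.043
clock: 14.0
position: [0.4822, 0.1001, 0.0641]
tool_rot: [-3.14, -0.0, 1.807]
force: [1.1, 0.1, 0.1]
grip_width: 0.043
14.05 [0.4824 0.1    0.0643] [-3.1408  0.      1.8041] [-0.58  0.62  0.35  2.08 -0.42  0.51  0.31] 0.04237015369143487 [ 0.1  0.  -0.3]
[91.0, 221.9] 0.88 1506 [119.1626826  125.32138114  47.46547145]
[ 0.3631  0.0734 -0.6855] -39.27497398254233 0.9289488910318225
[275.5, 222.7] 0.73 1462 [162.27770178 171.50615595 176.45759234]
[0.4821 0.1003 0.1788] 10.246228665413534 0.9363078454138332
t 14.15 pos [0.4826 0.1    0.0646] rpy [-180.     0.   103.4] w 0.0427
  shift units [0.02 0.01 2.39] turn frac [-0.      0.     -0.0006]
```

View pics/w6.png

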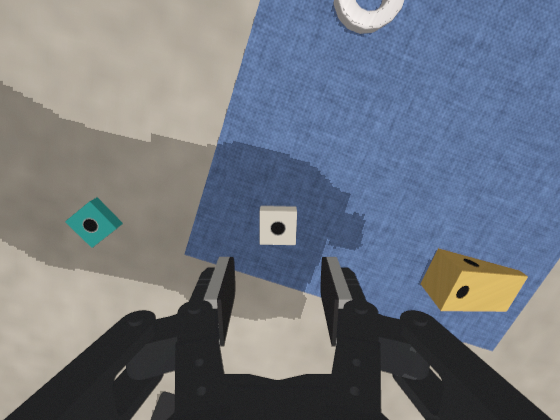

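The white block is centred at (278,226) with the right colour, and the turquoise look-alike is at (91,222). Next I squeeze, turn 90° and grip.

```bash
python3 -m handwheel '[[0,0,1,0,0,0],[0,0,0.9,0,0,0],[0,0,0.48,0,0,0],[0,0,0,0,0,0]]' 0 20
python3 -m handwheel '[[0,0,0,0,0,0],[0,0,0,0,0,0],[0,0,0,0,0,0]]' 1 25
python3 -m handwheel '[[0,0,0,0,0,0],[0,0,0,0,0,0]]' 0
python3 -m handwheel '[[0,0,0,0,0,-0.028],[0,0,0,0,0,-0.028],[0,0,0,0,0,-0.028],[0,0,0,0,0,-0.028],[0,0,0,0,0,-0.028],[0,0,0,0,0,-0.028],[0,0,0,0,0,-0.028],[0,0,0,0,0,-0.028]]'
python3 -m handwheel '[[0,0,0,0,0,-0.026],[0,0,0,0,0,0]]'
python3 -m handwheel '[[0,0,0,0,0,0],[0,0,0,0,0,0],[0,0,0,0,0,0]]' 1 40
python3 -m handwheel '[[0,0,-0.6,0,0,0],[0,0,-1,0,0,0],[0,0,-1,0,0,0],[0,0,-1,0,0,0],[0,0,-0.6,0,0,0],[0,0,0,0,0,0]]'
python3 look.py wrist w7; python3 -c "
from h import *
go([.5653,-.1904,.0682],[180,0,175.1])"
```

```text
clock: 14.65
position: [0.4824, 0.1, 0.0049]
tool_rot: [-3.141, 0.0, 1.807]
force: [-0.7, 0.6, -0.5]
grip_width: 0.0427
clock: 15.02
position: [0.483, 0.1004, 0.006]
tool_rot: [3.141, -0.0, 1.808]
force: [-0.6, -2.1, 8.7]
grip_width: 0.0228
clock: 15.28
position: [0.4827, 0.1005, 0.0055]
tool_rot: [3.141, -0.0, 1.808]
force: [0.3, 0.4, 1.0]
grip_width: 0.0429
clock: 16.27
position: [0.4827, 0.1003, 0.0053]
tool_rot: [-3.141, 0.0, -3.062]
force: [0.4, -0.1, 0.6]
grip_width: 0.0424
clock: 16.52
position: [0.4827, 0.1002, 0.0053]
tool_rot: [3.141, 0.0, -2.905]
force: [0.4, 0.6, 0.7]
grip_width: 0.0426
clock: 16.9
position: [0.4827, 0.1003, 0.0055]
tool_rot: [-3.141, 0.0, -2.907]
force: [-0.7, -1.0, 6.3]
grip_width: 0.0229
clock: 17.65
position: [0.4831, 0.1005, 0.1113]
tool_rot: [3.142, 0.002, -2.905]
force: [1.0, 0.3, 0.1]
grip_width: 0.0223
17.7 [0.4827 0.1004 0.1104] [ 3.1416e+00  6.0000e-04 -2.9047e+00] [-0.23  0.5  -0.13  2.04  0.11  0.61  1.38] 0.022830778338435383 [ 0.6 -0.4 -1.4]
t 17.7 pos [0.4827 0.1004 0.1104] rpy [ 180.     0.  -166.4] w 0.0228
  shift units [ -0.48 -12.08   1.69] turn frac [0.     0.0001 0.0513]
```

View pics/w7.png

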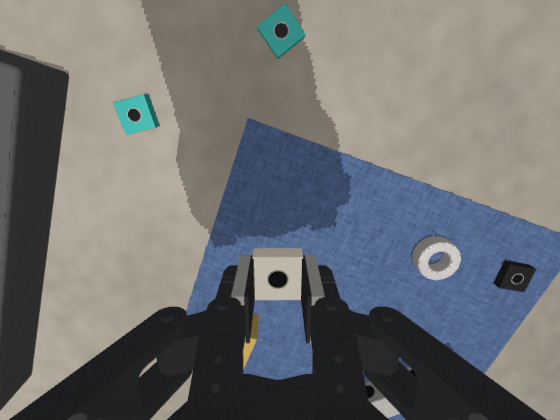

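```bash
python3 -m handwheel '[[-0.04,-0.93,0,0,0,0],[-0.04,-0.93,0,0,0,0],[-0.04,-0.93,0,0,0,0],[-0.04,-0.93,0,0,0,0],[-0.04,-0.93,0,0,0,0],[-0.04,-0.93,0,0,0,0],[-0.04,-0.93,0,0,0,0],[-0.04,-0.93,0,0,0,0]]'
python3 -m handwheel '[[-0.04,-0.93,0,0,0,0],[-0.04,-0.93,0,0,0,0],[-0.04,-0.93,0,0,0,0],[-0.04,-0.93,0,0,0,0],[0,-0.93,0,0,0,0.0257],[0,0,0,0,0,0.0257],[0,0,0,0,0,0],[0,0,0,0,0,0]]'
python3 look.py wrist w8;  python3 -c "
from h import *
go([.5653,-.1904,.0682],[180,0,175.1])"
```

```text
clock: 18.7
position: [0.5338, -0.0792, 0.1091]
tool_rot: [3.141, -0.002, -2.904]
force: [-0.4, -0.5, -1.5]
grip_width: 0.0228
clock: 19.7
position: [0.5652, -0.1901, 0.1097]
tool_rot: [3.141, -0.001, 3.06]
force: [-0.3, -0.1, -0.4]
grip_width: 0.0228
19.75 [ 0.5652 -0.1902  0.1099] [ 3.1414e+00 -7.0000e-04  3.0597e+00] [ 0.25  0.63 -0.04  1.78  0.03  0.74  1.68] 0.022459724329393447 [ 0.  -0.4 -0.7]
t 19.75 pos [ 0.5652 -0.1902  0.1099] rpy [180.   -0.  175.3] w 0.0225
  shift units [-0.01 -0.01  1.67] turn frac [ 0.     -0.0001  0.0006]
```

View pics/w8.png

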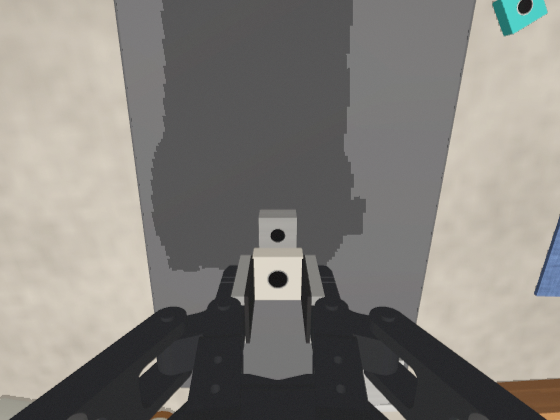

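```bash
python3 -m handwheel '[[0,0,0.9,0,0,0],[0,0,0.55,0,0,0],[0,0,0.12,0,0,0],[0,0,0.04,0,0,0],[0,0,0,0,0,0],[0,0,0,0,0,0]]'
python3 -m handwheel '[[0,0,0.03,0,0,0],[0,0,0,0,0,0]]'
python3 -m handwheel '[[0,0,0.03,0,0,0],[0,0,0,0,0,0]]'
```

```text
clock: 20.5
position: [0.5656, -0.1907, 0.0705]
tool_rot: [-3.141, 0.001, 3.056]
force: [-0.7, 0.4, -0.1]
grip_width: 0.0224
clock: 20.75
position: [0.5654, -0.1906, 0.0694]
tool_rot: [-3.142, 0.0, 3.056]
force: [-0.4, 0.4, -0.2]
grip_width: 0.0227
clock: 21.0
position: [0.5654, -0.1906, 0.0685]
tool_rot: [-3.142, 0.0, 3.056]
force: [-0.0, 0.1, 0.4]
grip_width: 0.0226
```

```bash

python3 -m handwheel '[[0,0,0.015,0,0,0],[0,0,0,0,0,0]]'
python3 -m handwheel '[[0,0,0.015,0,0,0],[0,0,0,0,0,0]]'
```

```text
clock: 21.25
position: [0.5655, -0.1906, 0.0685]
tool_rot: [-3.142, 0.0, 3.056]
force: [-2.0, 0.2, 7.8]
grip_width: 0.0223
clock: 21.5
position: [0.5655, -0.1906, 0.0685]
tool_rot: [-3.142, 0.0, 3.056]
force: [-3.0, 1.1, 14.0]
grip_width: 0.0224
```

```bash
python3 -m handwheel '[[0,0,-0.03,0,0,0]]'; python3 -m handwheel '[[0,0,0,0,0,0],[0,0,0,0,0,0],[0,0,-0.3,0,0,0],[0,0,-0.9,0,0,0],[0,0,-0.9,0,0,0],[0,0,0,0,0,0]]' 0
python3 look.py wrist w9; python3 -c "
from h import *
go([.4995,.316,.005],[180,0,181.5])"
```

```text
clock: 21.62
position: [0.5654, -0.1906, 0.0687]
tool_rot: [-3.142, 0.0, 3.056]
force: [-0.2, -0.1, -0.0]
grip_width: 0.0225
clock: 22.38
position: [0.5663, -0.1909, 0.1229]
tool_rot: [-3.141, 0.003, 3.056]
force: [0.0, 0.7, -0.2]
grip_width: 0.0427
22.43 [ 0.5657 -0.1907  0.1218] [-3.1414e+00  1.4000e-03  3.0560e+00] [ 0.25  0.61 -0.04  1.77  0.03  0.76  1.68] 0.042672088379284066 [-0.3  0.2 -0.4]
t 22.43 pos [ 0.5657 -0.1907  0.1218] rpy [-1.800e+02  1.000e-01  1.751e+02] w 0.0427
  shift units [ 4.38 19.97  4.66] turn frac [-0.0001  0.0002 -0.0178]
```

View pics/w9.png

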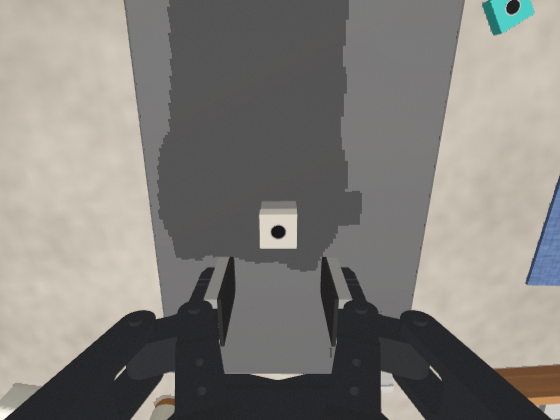

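The white block sits square on the steel at (278,225). Next is the dark block.

```bash
python3 -m handwheel '[[0.22,1,0,0,0,0],[0.22,1,0,0,0,0],[0.22,1,0,0,0,0],[0.22,1,0,0,0,0],[0.22,1,0,0,0,0],[0.22,1,0,0,0,0],[0.22,1,0,0,0,0],[0.22,1,0,0,0,0]]'
python3 -m handwheel '[[0.22,1,0,0,0,0],[0.22,1,0,0,0,0],[0.22,1,0,0,0,0],[0.22,1,0,0,0,0],[0.22,1,0,0,0,0],[0.22,1,0,0,0,0],[0.22,1,0,0,0,0],[0.22,1,0,0,0,0]]'
python3 -m handwheel '[[0.22,1,0.4,0,0,0],[0.22,1,0.8,0,0,0],[0.22,1,0.8,0,0,0],[0.2,0.97,0.25,0,0,-0.0178],[0,0,0,0,0,0],[0,0,0,0,0,0]]'
python3 look.py wrist w10; python3 -c "
from h import *
f=bot.grab_frame('wrist'); im=f['pixels']
for r in bot.trace(f,'dark_block')[:2]:
    p,i=fit(f,'dark_block',r['region'],np.r_[unproj(f,[r['point']],.011)[0][:2],.02],.003); print(np.round(p,4),np.degrees(p[2]),i)
go([.4995,.316,.005],[180,0,181.5])"
```

```text
clock: 23.42
position: [0.5381, 0.0132, 0.1204]
tool_rot: [-3.141, -0.001, 3.056]
force: [-0.3, 0.2, -0.4]
grip_width: 0.0428
clock: 24.42
position: [0.5113, 0.2162, 0.1203]
tool_rot: [-3.141, -0.001, 3.056]
force: [0.6, -0.6, 0.3]
grip_width: 0.0426
clock: 25.18
position: [0.4989, 0.3154, 0.0644]
tool_rot: [-3.141, -0.001, -3.117]
force: [0.5, -0.4, 0.4]
grip_width: 0.0425
25.23 [0.4991 0.3152 0.0647] [-3.1409e+00 -2.0000e-04 -3.1172e+00] [-0.62  0.69 -0.06  1.81  0.06  0.65  0.88] 0.04231168656761665 [ 1.5 -0.4 -0.5]
[0.4995 0.3159 0.0407] 2.3308351653135793 0.9596376715065938
t 25.32 pos [0.4992 0.3154 0.0649] rpy [-180.     0.  -178.6] w 0.0425
  shift units [-0.01  0.03  2.4 ] turn frac [-0.      0.     -0.0002]
```

View pics/w10.png

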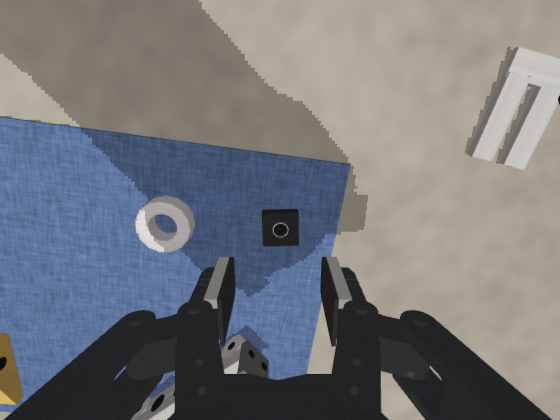

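```bash
python3 -m handwheel '[[0,0.02,1,0,0,0],[0,0,0.9,0,0,0],[0,0,0.5,0,0,0],[0,0,0,0,0,0]]' 0 20
python3 -m handwheel '[[0,0,0,0,0,0],[0,0,0,0,0,0],[0,0,0,0,0,0]]' 1 25
python3 -m handwheel '[[0,0,0,0,0,0],[0,0,0,0,0,0]]' 0
python3 -m handwheel '[[0,0,0,0,0,0.028],[0,0,0,0,0,0.028],[0,0,0,0,0,0.028],[0,0,0,0,0,0.028],[0,0,0,0,0,0.028],[0,0,0,0,0,0.028],[0,0,0,0,0,0.028],[0,0,0,0,0,0.028]]'
python3 -m handwheel '[[0,0,0,0,0,0.026],[0,0,0,0,0,0]]'
python3 -m handwheel '[[0,0,0,0,0,0],[0,0,0,0,0,0],[0,0,0,0,0,0]]' 1 40
python3 -m handwheel '[[0,0,-0.6,0,0,0],[0,0,-1,0,0,0],[0,0,-1,0,0,0],[0,0,-1,0,0,0],[0,0,-1,0,0,0],[0,0,0,0,0,0]]'
python3 look.py wrist w11; python3 -c "
from h import *
go([.5655,-.1906,.078],[180,0,85.1])"
```

```text
clock: 25.82
position: [0.4988, 0.3163, 0.0044]
tool_rot: [-3.141, -0.001, -3.116]
force: [0.1, -0.3, 0.4]
grip_width: 0.0431
clock: 26.2
position: [0.4994, 0.3169, 0.0057]
tool_rot: [3.141, 0.001, -3.115]
force: [-1.0, -1.6, 6.3]
grip_width: 0.0235
clock: 26.45
position: [0.499, 0.3168, 0.005]
tool_rot: [3.141, 0.0, -3.115]
force: [-0.0, 0.6, 0.0]
grip_width: 0.0427
clock: 27.45
position: [0.4989, 0.3168, 0.0048]
tool_rot: [-3.142, -0.0, 1.755]
force: [-0.6, 0.4, -0.6]
grip_width: 0.043
clock: 27.7
position: [0.4988, 0.3169, 0.0047]
tool_rot: [3.142, 0.0, 1.598]
force: [0.2, -0.3, 0.0]
grip_width: 0.0425
clock: 28.08
position: [0.4989, 0.3168, 0.005]
tool_rot: [-3.141, -0.0, 1.599]
force: [-2.3, 1.1, 4.0]
grip_width: 0.0226
clock: 28.82
position: [0.4998, 0.3171, 0.1221]
tool_rot: [3.139, -0.002, 1.597]
force: [1.0, -0.7, -2.0]
grip_width: 0.0225
28.88 [0.4992 0.3169 0.1208] [ 3.1403e+00 -1.1000e-03  1.5974e+00] [-0.97  0.65  0.44  1.8  -0.39  0.77 -0.3 ] 0.022605856879884013 [-0.2 -0.3 -1. ]
t 28.88 pos [0.4992 0.3169 0.1208] rpy [ 1.799e+02 -1.000e-01  9.150e+01] w 0.0226
  shift units [-20.37   2.11   1.69] turn frac [ 0.0002 -0.0002  0.0179]
```

View pics/w11.png

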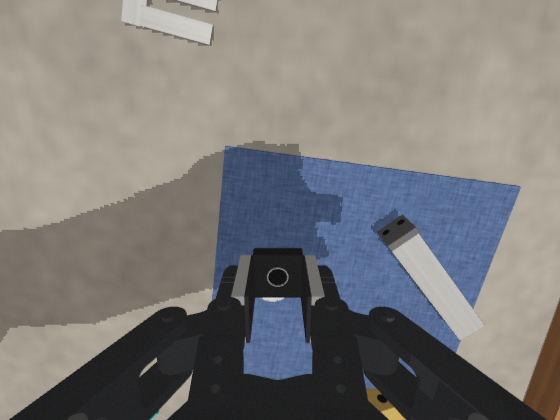

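```bash
python3 -m handwheel '[[-0.97,0.1,0,0,0,0],[-0.97,0.1,0,0,0,0],[-0.97,0.1,0,0,0,0],[-0.97,0.1,0,0,0,0],[-0.97,0.1,0,0,0,0],[-0.97,0.1,0,0,0,0],[-0.97,0.1,0,0,0,0],[-0.97,0.1,0,0,0,0]]'
python3 -m handwheel '[[-0.97,0.1,0,0,0,0],[-0.97,0.1,0,0,0,0],[-0.97,0.1,0,0,0,0],[-0.97,0.1,0,0,0,0],[-0.97,0.1,0,0,0,0],[-0.97,0.1,0,0,0,0],[-0.97,0.1,0,0,0,0],[-0.97,0.1,0,0,0,0]]'
python3 -m handwheel '[[-0.97,0.1,0,0,0,0],[-0.97,0.1,0,0,0,0],[-0.97,0.1,0,0,0,0],[-0.97,0.1,0,0,0,0],[-0.97,0.1,0,0,0,0.0179],[0,0,0,0,0,0],[0,0,0,0,0,0]]'
python3 look.py wrist w12; python3 -c "
from h import *
go([.5655,-.1906,.078],[180,0,85.1])"
```

```text
clock: 29.88
position: [0.5237, 0.1223, 0.1192]
tool_rot: [-3.141, 0.0, 1.597]
force: [0.2, 0.4, -0.2]
grip_width: 0.0225
clock: 30.88
position: [0.5487, -0.071, 0.1192]
tool_rot: [-3.14, 0.0, 1.597]
force: [0.3, 0.1, -0.7]
grip_width: 0.0226
clock: 31.75
position: [0.5645, -0.1903, 0.1192]
tool_rot: [-3.141, -0.0, 1.486]
force: [0.9, 0.2, -0.6]
grip_width: 0.0223
31.8 [ 0.5646 -0.19    0.1194] [-3.1408e+00 -5.0000e-04  1.4867e+00] [-0.06  0.66  0.43  1.79 -0.37  0.77  0.47] 0.022467611079658265 [ 0.3  0.1 -1.1]
t 31.8 pos [ 0.5646 -0.19    0.1194] rpy [-180.    -0.    85.2] w 0.0225
  shift units [-0.02  0.04  1.66] turn frac [-0.0001 -0.0001  0.0002]
```

View pics/w12.png

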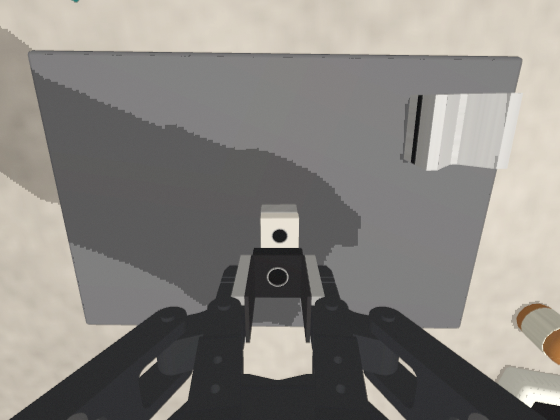

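```bash
python3 -m handwheel '[[-0.02,0.035,0.9,0,0,0],[0,0,0.5,0,0,0],[0,0,0.16,0,0,0],[0,0,0.04,0,0,0],[0,0,0,0,0,0],[0,0,0,0,0,0]]'
python3 -m handwheel '[[0,0,0.02,0,0,0],[0,0,0,0,0,0]]'
python3 -m handwheel '[[0,0,0.02,0,0,0],[0,0,0,0,0,0]]'
```

```text
clock: 32.55
position: [0.5659, -0.1916, 0.0802]
tool_rot: [3.141, 0.0, 1.485]
force: [-0.3, -0.2, -0.3]
grip_width: 0.0225
clock: 32.8
position: [0.5656, -0.1916, 0.0794]
tool_rot: [3.142, 0.0, 1.485]
force: [-0.2, 0.5, -0.5]
grip_width: 0.0228
clock: 33.05
position: [0.5656, -0.1916, 0.0788]
tool_rot: [-3.142, -0.0, 1.485]
force: [0.3, -0.3, -0.4]
grip_width: 0.0227
```

```bash
python3 -m handwheel '[[0.04,0,0,0,0,0],[0,0,0.02,0,0,0],[0,0,0,0,0,0]]'
python3 -m handwheel '[[0,0,0.02,0,0,0],[0,0,0,0,0,0]]'
```

```text
clock: 33.42
position: [0.5657, -0.1906, 0.0783]
tool_rot: [-3.142, 0.0, 1.485]
force: [0.3, 0.5, -0.5]
grip_width: 0.0224
clock: 33.67
position: [0.5658, -0.1906, 0.078]
tool_rot: [3.141, 0.0, 1.485]
force: [-1.9, 0.1, 4.8]
grip_width: 0.0222
```

```bash
python3 -m handwheel '[[0,0,-0.015,0,0,0]]'; python3 -m handwheel '[[0,0,0,0,0,0],[0,0,0,0,0,0],[0,0,-0.3,0,0,0],[0,0,-0.9,0,0,0],[0,0,-0.9,0,0,0],[0,0,-0.3,0,0,0],[0,0,0,0,0,0]]' 0
python3 look.py wrist w13; python3 - <<'E'
from h import *
f=bot.grab_frame('wrist')
s=bot.observe(); R0=Ro.from_euler('xyz',s["tool_rot"])
for r in bot.trace(f,'dark_block')[:1]:
    p,i=fit(f,'dark_block',r['region'],np.array([.5657,-.1906,-.08]),.076); print(np.round(p,4),np.degrees(p[2]),i)
    print("bias tool",R0.inv().apply([p[0]-.5657,p[1]+.1906,0])*1000)
go([.6356,.2519,.1],[180,0,130.4])
E
```

```text
clock: 33.8
position: [0.5657, -0.1906, 0.0782]
tool_rot: [3.142, 0.0, 1.485]
force: [0.1, -0.4, 0.3]
grip_width: 0.0226
clock: 34.67
position: [0.5659, -0.1905, 0.1384]
tool_rot: [3.141, -0.0, 1.485]
force: [0.1, -0.1, 0.2]
grip_width: 0.043
34.73 [ 0.5656 -0.1904  0.1378] [-3.1412e+00 -1.0000e-04  1.4848e+00] [-0.08  0.64  0.44  1.78 -0.36  0.81  0.46] 0.04274458076481101 [ 0.  -0.3 -0.9]
[ 0.5658 -0.1919 -0.1035] -5.927627708949591 0.9569609930684547
bias tool [-1.24853502e+00  2.43516211e-01 -3.83323537e-04]
t 34.83 pos [ 0.5654 -0.1904  0.1374] rpy [-179.9   -0.    85.1] w 0.0427
  shift units [17.87  1.28  1.5 ] turn frac [-1.000e-04 -1.000e-04 -1.259e-01]
```

View pics/w13.png

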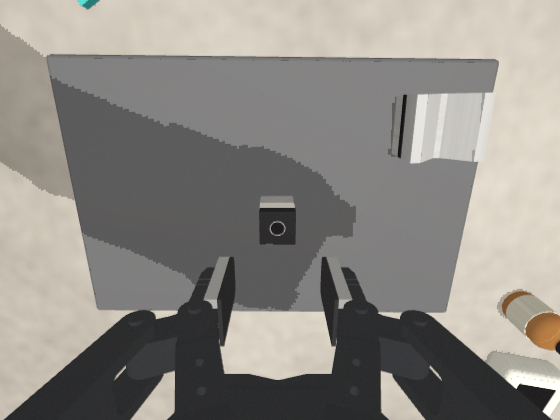

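The stack is three-high and square at (278,225). I'm moving over the sine bar.

```bash
python3 -m handwheel '[[1,0.07,0,0,0,0],[1,0.07,0,0,0,0],[1,0.07,0,0,0,0],[1,0.07,0,0,0,0],[1,0.07,0,0,0,0],[1,0.07,0,0,0,0],[1,0.07,0,0,0,0],[1,0.07,0,0,0,0]]'
python3 -m handwheel '[[1,0.07,0,0,0,0],[1,0.07,0,0,0,0],[1,0.07,0,0,0,0],[1,0.07,0,0,0,0],[1,0.07,0,0,0,0],[1,0.07,0,0,0,0],[1,0.07,0,0,0,0],[0.9,0.1,0,0,0,-0.0252]]'
python3 -m handwheel '[[1,1,0,0,0,-0.0252],[0.52,0.5,0,0,0,-0.0252],[0,0,0,0,0,-0.0252],[0,0,0,0,0,-0.0252],[0,0,0,0,0,0],[0,0,0,0,0,0]]'
python3 look.py wrist w14; cat > bar.py <<'E'
from h import *
f=bot.grab_frame('wrist')
s=bot.observe(); R0=Ro.from_euler('xyz',s["tool_rot"])
for r in bot.trace(f,'sine_bar')[:1]:
    p,i=fit(f,'sine_bar',r['region'],np.array([.6344,.2525,-.865]),.003); print("raw",np.round(p,4),np.degrees(p[2]),i)
    p[:2]-=R0.apply([-.00125,.0002,0])[:2]; print("corr",np.round(p,4))
    im=f["pixels"].copy(); m=cv2.resize(sil(f,'sine_bar',p,.003),(560,420),interpolation=cv2.INTER_AREA); 
    c,_=cv2.findContours((m>0).astype(np.uint8),0,1); cv2.drawContours(im,c,-1,(0,0,255),1); cv2.imwrite("pics/barfit.png",im)
    go([p[0],p[1],.013],[180,0,np.degrees(p[2])+180])
E
python3 bar.py
```

```text
clock: 35.83
position: [0.5966, 0.0082, 0.1374]
tool_rot: [-3.141, 0.0, 1.485]
force: [-0.7, 0.5, -0.2]
grip_width: 0.0429
clock: 36.83
position: [0.6286, 0.2047, 0.1378]
tool_rot: [-3.141, 0.0, 1.646]
force: [0.5, 0.5, -0.6]
grip_width: 0.0426
clock: 37.58
position: [0.6609, 0.2454, 0.138]
tool_rot: [-3.141, -0.0, 2.272]
force: [-0.0, 0.6, -0.8]
grip_width: 0.0425
37.62 [0.6609 0.2454 0.1381] [-3.1415  0.      2.2732] [-0.59  0.76  0.26  1.45 -0.22  0.95  0.43] 0.04326488529268612 [-0.2  0.1 -0.1]
raw [ 0.6358  0.2518 -0.8687] -49.770381781781744 0.9647743602748493
corr [ 0.6348  0.2526 -0.8687]
t 37.73 pos [0.6609 0.2454 0.1381] rpy [-180.     0.   130.3] w 0.0425
  shift units [ 0.89 -0.6   5.  ] turn frac [-0.      0.      0.0003]
```

View pics/barfit.png

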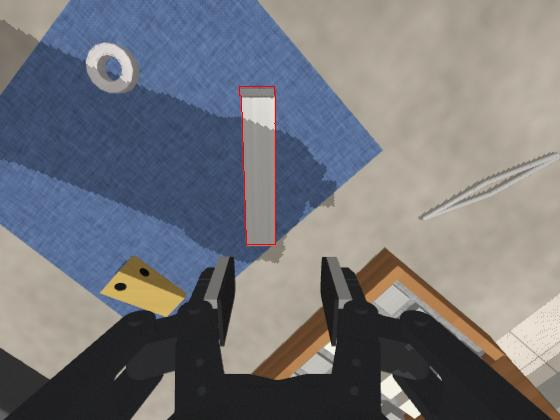

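```bash
python3 -m handwheel '[[0.89,-0.6,0,0,0,0],[0,0,1,0,0,0],[0,0,1,0,0,0],[0,0,0.6,0,0,0],[0,0,0,0,0,0],[0,0,0,0,0,0]]'
python3 look.py wrist w15; python3 bar.py
```

```text
clock: 38.48
position: [0.6356, 0.2525, 0.074]
tool_rot: [3.141, 0.0, 2.276]
force: [0.4, 0.0, 0.2]
grip_width: 0.0431
38.52 [0.6356 0.2525 0.0741] [3.1404e+00 4.0000e-04 2.2760e+00] [-0.61  0.81  0.24  1.55 -0.24  0.81  0.43] 0.042818036609310876 [-0.2  0.2  0. ]
raw [ 0.6357  0.2516 -0.8664] -49.64250206513845 0.9683414225412234
corr [ 0.6347  0.2524 -0.8664]
t 38.62 pos [0.6355 0.2526 0.074 ] rpy [179.9   0.  130.4] w 0.0425
  shift units [ 0.02 -0.03  2.44] turn frac [0.0002 0.     0.0002]
```

View pics/barfit.png

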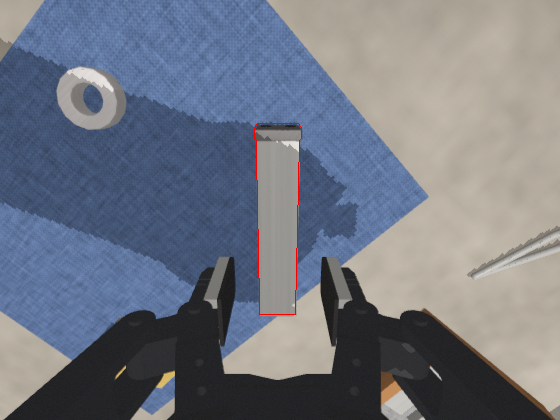

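Descending, gripping and lifting the bar.

```bash
python3 -m handwheel '[[0.02,-0.02,1,0,0,0],[0,0,0.9,0,0,0],[0,0,0.54,0,0,0],[0,0,0,0,0,0]]'
python3 -m handwheel '[[0,0,0,0,0,0],[0,0,0,0,0,0],[0,0,0,0,0,0],[0,0,0,0,0,0]]' 1 90
python3 -m handwheel '[[0,0,-0.3,0,0,0],[0,0,-0.8,0,0,0],[0,0,-1,0,0,0],[0,0,-1,0,0,0],[0,0,-1,0,0,0],[0,0,-0.8,0,0,0],[0,0,0,0,0,0],[0,0,0,0,0,0]]'
python3 look.py wrist w16; python3 look.py scene s16
python3 - <<'E'
from h import *
a=cv2.imread('pics/w16.png'); b=cv2.imread('pics/s16.png')[80:300,150:440]
cv2.imwrite('pics/m16.png',np.hstack([cv2.resize(a,(400,300)),cv2.resize(b,(400,300))]))
E
```

```text
clock: 39.12
position: [0.6339, 0.2522, 0.0112]
tool_rot: [-3.14, -0.0, 2.276]
force: [-0.7, 0.2, 0.2]
grip_width: 0.0427
clock: 39.62
position: [0.635, 0.2526, 0.0132]
tool_rot: [3.14, 0.001, 2.276]
force: [-0.7, -0.2, 7.9]
grip_width: 0.0231
clock: 40.62
position: [0.6339, 0.2524, 0.1339]
tool_rot: [-3.141, -0.0, 2.276]
force: [-1.3, 0.4, -6.7]
grip_width: 0.023
40.67 [0.6338 0.2523 0.1336] [-3.1400e+00 -5.0000e-04  2.2763e+00] [-0.62  0.74  0.26  1.52 -0.22  0.91  0.41] 0.023147536427816914 [ 0.1 -0.9 -6.7]
40.73 [0.6338 0.2523 0.1336] [-3.1400e+00 -4.0000e-04  2.2763e+00] [-0.62  0.74  0.26  1.52 -0.22  0.91  0.41] 0.022927630825576122 [-0.4  0.2 -6. ]
```

View pics/m16.png

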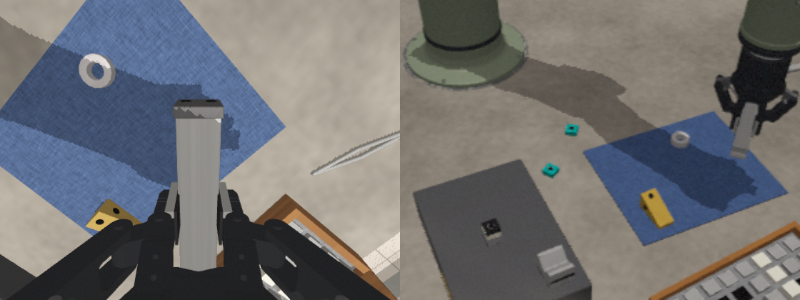

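```bash
cat >> h.py <<'E'
def sil6(f,name,Rw,tw):
    m=np.zeros((420,560),np.uint8)
    for B in MOD[name]:
        X=B@Rw.T+tw
        cv2.fillConvexPoly(m,cv2.convexHull((proj(f,X)*16).astype(np.int32)),1,shift=4)
    return m
def overlay(f,name,Rw,tw,out,crop=None):
    im=f["pixels"].copy(); 
    for B in MOD[name]:
        h=cv2.convexHull(np.round(proj(f,B@Rw.T+tw)).astype(np.int32)); cv2.polylines(im,[h],True,(0,0,255),1)
    if crop: im=im[crop[0]:crop[1],crop[2]:crop[3]]; im=cv2.resize(im,None,fx=2,fy=2,interpolation=cv2.INTER_CUBIC)
    cv2.imwrite(out,im)
E
cat > hold.py <<'E'
from h import *
# bar pose in tool frame: bar x=-tool x, bar y=+tool y, bar z=-tool z ; origin (dx,0,zo); pitch
f=bot.grab_frame('wrist'); s=bot.observe(); Rt=Ro.from_euler('xyz',s["tool_rot"]); p=np.array(s["position"])
def pose(dx,pt,dz=0.0102,camb=.00125):
    Rb=Rt*Ro.from_matrix(np.diag([-1,1,-1.]))*Ro.from_euler('y',pt)
    tw=p+Rt.apply([dx-camb,.0002,dz]); return Rb.as_matrix(),tw
r=bot.trace(f,'sine_bar')[0]; M=r["region"].astype(np.uint8)
res=[]
win=slice(0,250)
for dx in np.arange(-.004,.0045,.0005):
    for pt in np.radians(np.arange(-4,4.1,.5)):
        m=sil6(f,'sine_bar',*pose(dx,pt)); a=m[win];b=M[win]
        res.append(((a&b).sum()/(a|b).sum(),dx*1000,np.degrees(pt)))
res.sort(reverse=True); print(np.round(res[:6],3))
m=sil6(f,'sine_bar',*pose(0,0))[win]; print("noslip",(m&M[win]).sum()/(m|M[win]).sum())
overlay(f,'sine_bar',*pose(0,0),"pics/hold.png",(120,420,140,420))
E
python3 hold.py
```

```text
[[ 0.926 -1.    -2.5  ]
 [ 0.925  0.     0.   ]
 [ 0.925 -0.5   -1.5  ]
 [ 0.925  0.    -0.5  ]
 [ 0.925 -1.    -3.   ]
 [ 0.925 -0.5   -1.   ]]
noslip 0.9254474498721572
```

View pics/hold.png

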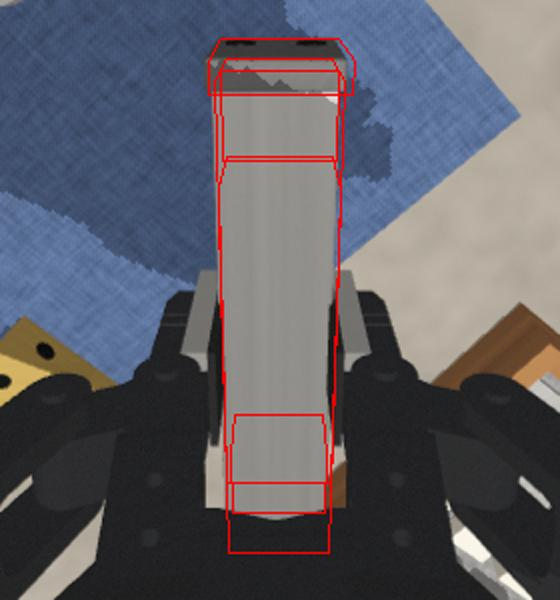

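```bash
cat >> h.py <<'E'
def bar_target(S,yaw_deg,th,lift=0,zt=.084,tcpz=.0102,tx=0):
    y=np.radians(yaw_deg); u=np.array([np.cos(y),np.sin(y),0]); z=np.array([0,0,1.])
    bx=np.cos(th)*u+np.sin(th)*z; bz=-np.sin(th)*u+np.cos(th)*z; by=np.cross(bz,bx)
    O=np.array([S[0],S[1],zt+.010])-.05*bx-.01*bz
    R=np.stack([-bx,by,-bz],1)
    tcp=O+tcpz*bz+tx*bx+lift*z
    return tcp,Ro.from_matrix(R).as_euler('xyz',degrees=True),O,np.stack([bx,by,bz],1)
E
python3 - <<'E'
from h import *
t,e,O,B=bar_target((.5657,-.1906),-4.9,.347,.0); print(t,e)
go([t[0],t[1],.134],[180,0,175.1]); go(t,e)
E
```

```text
[ 0.51878422 -0.1865779   0.07718417] [180.          19.88163549 175.1       ]
t 40.83 pos [0.634  0.2523 0.1338] rpy [-179.9   -0.   130.4] w 0.023
  shift units [-1.038e+01 -1.489e+01  1.000e-02] turn frac [-2.000e-04 -1.000e-04 -1.241e-01]
t 40.83 pos [0.634  0.2523 0.1338] rpy [-179.9   -0.   130.4] w 0.023
  shift units [-10.38 -14.89   2.28] turn frac [-0.0217 -0.0525 -0.1228]
```

```bash
python3 -m handwheel '[[-0.4,-0.6,-0.3,0,0,0],[-0.69,-0.99,0,0,0,0],[-0.69,-0.99,0,0,0,0],[-0.69,-0.99,0,0,0,0],[-0.69,-0.99,0,0,0,0],[-0.69,-0.99,0,0,0,0],[-0.69,-0.99,0,0,0,0],[-0.69,-0.99,0,0,0,0]]'
python3 -m handwheel '[[-0.69,-0.99,0,0,0,0],[-0.69,-0.99,0,0,0,0],[-0.69,-0.99,0,0,0,0],[-0.69,-0.99,0,0,0,0],[-0.69,-0.99,0,0,0,0],[-0.69,-0.99,0,0,0,0],[-0.69,-0.99,0,0,0,0],[-0.32,-0.44,0,0,0,-0.015]]'
python3 -m handwheel '[[0,0,0,0,0,-0.022],[0,0,0,0,0,-0.022],[0,0,0,0,0,-0.022],[0,0,0,0,0,-0.022],[0,0,0,0,0,-0.021],[0,0,0,0,0,0],[0,0,0,0,0,0]]'
python3 look.py wrist w17
python3 - <<'E'
from h import *
t,e,O,B=bar_target((.5657,-.1906),-4.9,.347,.05); go(t,e)
E
```

```text
clock: 41.82
position: [0.5752, 0.0291, 0.1424]
tool_rot: [-3.142, 0.0, 2.276]
force: [0.9, -0.2, -5.4]
grip_width: 0.0228
clock: 42.82
position: [0.5178, -0.1891, 0.1425]
tool_rot: [-3.141, 0.001, 2.37]
force: [0.2, 0.6, -6.7]
grip_width: 0.0234
clock: 43.7
position: [0.5187, -0.187, 0.1423]
tool_rot: [-3.141, 0.0, 3.052]
force: [0.0, -0.0, -6.1]
grip_width: 0.0229
43.75 [ 0.5189 -0.1868  0.1422] [-3.1414  0.      3.0525] [ 0.21  0.52  0.05  1.88 -0.03  0.74  1.75] 0.022617418145548473 [ 0.5 -0.2 -6.9]
t 43.75 pos [ 0.5189 -0.1868  0.1422] rpy [-180.     0.   174.9] w 0.0226
  shift units [0.   0.01 0.6 ] turn frac [-0.0001 -0.0552 -0.0006]
```

View pics/w17.png

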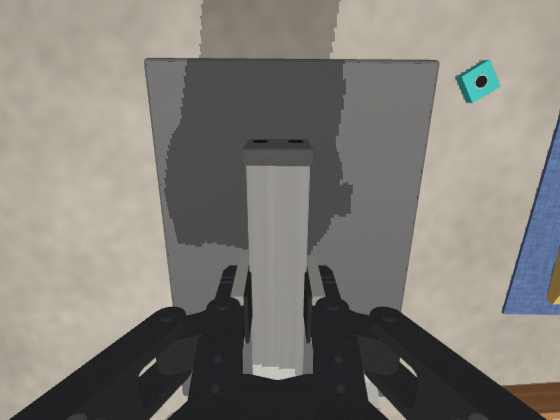

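Tilting while slightly high, then lowering to 15 mm above the contact pose.

```bash
python3 -m handwheel '[[0,0,0,0,-0.018,0],[0,0,0,0,-0.019,0],[0,0,0,0,-0.0182,0],[0,0,0,0,0,0],[0,0,0,0,0,0]]'
python3 - <<'E'
from h import *
t,e,O,B=bar_target((.5657,-.1906),-4.9,.347,.012); go(t,e)
E
python3 look.py scene s18; python3 look.py wrist w18; python3 - <<'E'
from h import *
a=cv2.imread('pics/w18.png'); b=cv2.imread('pics/s18.png')[150:350,130:400]
cv2.imwrite('pics/m18.png',np.hstack([cv2.resize(a,(400,300)),cv2.resize(b,(400,300),interpolation=cv2.INTER_CUBIC)]))
E
```

```text
clock: 44.38
position: [0.5195, -0.1868, 0.1424]
tool_rot: [3.141, 0.346, 3.054]
force: [0.3, -0.1, -6.2]
grip_width: 0.0234
t 44.38 pos [ 0.5195 -0.1868  0.1424] rpy [180.   19.8 175. ] w 0.0234
  shift units [0.75 0.   1.99] turn frac [-0.     -0.0002 -0.0002]
44.42 [ 0.5198 -0.1867  0.1424] [3.1415 0.346  3.0551] [ 0.34  0.42 -0.08  2.15 -0.12  0.24  1.87] 0.02277914518474005 [ 0.6  0.5 -7.1]
44.48 [ 0.5198 -0.1865  0.1423] [3.1415 0.3461 3.0555] [ 0.34  0.42 -0.08  2.15 -0.12  0.24  1.87] 0.023089053803857434 [ 0.5  0.2 -5.4]
```

View pics/m18.png

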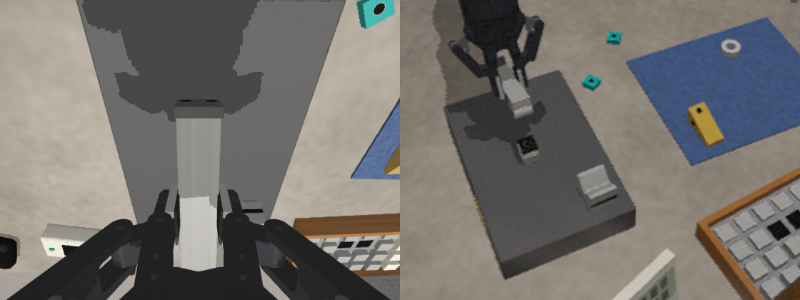

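The tool tilted this way brings joint 6 to 0.24, close to its 0.16 limit, and lowering would make it worse. I'll turn the bar half round instead, so the stop end faces away from the robot. The V-block lies at plate (107, 58) mm and would still be about 33 mm clear of the bar.

```bash
python3 -m handwheel '[[0,0,0,0,0.0184,0],[0,0,0,0,0.0184,0],[0,0,0,0,0.0184,0],[0,0,0,0,0,0.025],[0,0,0,0,0,0.028],[0,0,0,0,0,0.028],[0,0,0,0,0,0.028],[0,0,0,0,0,0.028]]'
python3 -m handwheel '[[0,0,0,0,0,0.028],[0,0,0,0,0,0.028],[0,0,0,0,0,0.028],[0,0,0,0,0,0.028],[0,0,0,0,0,0.028],[0,0,0,0,0,0.028],[0,0,0,0,0,0.028],[0,0,0,0,0,0.028]]'
python3 -m handwheel '[[0,0,0,0,0,0.028],[0,0,0,0,0,0.028],[0,0,0,0,0,0.028],[0,0,0,0,0,0.028],[0,0,0,0,0,0.027],[0,0,0,0,0,0],[0,0,0,0,0,0]]'
python3 look.py wrist w19
python3 - <<'E'
from h import *
t,e,O,B=bar_target((.5657,-.1906),175.1,.347,.07); print(t,e); go(t,[180,0,-4.9]); go(t,e)
E
```

```text
clock: 45.48
position: [0.5198, -0.1863, 0.1423]
tool_rot: [-3.141, 0.0, 2.19]
force: [0.1, 0.3, -6.2]
grip_width: 0.0228
clock: 46.48
position: [0.52, -0.186, 0.1424]
tool_rot: [3.141, 0.0, 0.783]
force: [0.3, -0.2, -6.5]
grip_width: 0.0226
clock: 47.35
position: [0.5195, -0.1862, 0.1422]
tool_rot: [3.141, 0.0, -0.081]
force: [0.6, -1.1, -6.5]
grip_width: 0.0232
47.4 [ 0.5194 -0.1863  0.1423] [-3.1415e+00 -1.0000e-04 -8.2300e-02] [-0.36  0.73  0.92  1.91 -0.75  0.89 -0.72] 0.023175537912080862 [-0.3  1.3 -7. ]
[ 0.61261578 -0.1946221   0.14718417] [180.          19.88163549  -4.9       ]
t 47.4 pos [ 0.5194 -0.1863  0.1423] rpy [-180.    -0.    -4.7] w 0.0232
  shift units [ 3.74  0.02 -0.2 ] turn frac [-0.     -0.      0.0005]
t 47.4 pos [ 0.5194 -0.1863  0.1423] rpy [-180.    -0.    -4.7] w 0.0232
  shift units [ 3.74  0.02 -0.2 ] turn frac [ 0.0001 -0.0552  0.0005]
```

View pics/w19.png

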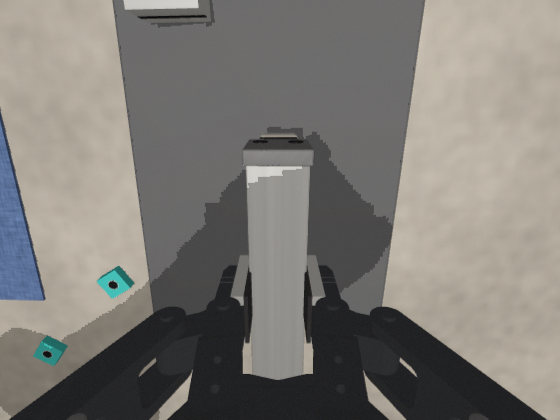

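```bash
python3 -m handwheel '[[0.94,0,-0.2,0,0,0],[0.94,0.02,0,0,0,0],[0.93,0,0,0,0,0],[0.93,0,0,0,0,0],[0,0,0,0,-0.0184,0],[0,0,0,0,-0.0184,0],[0,0,0,0,-0.0184,0],[0,0,0,0,0,0]]'
python3 -m handwheel '[[0,0,0,0,0,0]]'
python3 look.py scene s20; python3 look.py wrist w20; python3 - <<'E'
from h import *
t,e,O,B=bar_target((.5657,-.1906),175.1,.347,.012); go(t,e)
a=cv2.imread('pics/w20.png'); b=cv2.imread('pics/s20.png')[150:350,130:400]
cv2.imwrite('pics/m20.png',np.hstack([cv2.resize(a,(400,300)),cv2.resize(b,(400,300),interpolation=cv2.INTER_CUBIC)]))
E
```

```text
clock: 48.4
position: [0.6128, -0.1953, 0.1458]
tool_rot: [-3.141, 0.348, -0.083]
force: [-0.1, 0.7, -5.9]
grip_width: 0.0231
clock: 48.52
position: [0.612, -0.1956, 0.1472]
tool_rot: [-3.141, 0.345, -0.086]
force: [0.2, 0.4, -6.5]
grip_width: 0.0231
48.58 [ 0.6119 -0.1954  0.1476] [-3.1412  0.3445 -0.0861] [-0.23  1.03  0.9   1.33 -0.61  1.45 -0.97] 0.023179597708679906 [ 0.1  0.3 -6.2]
48.62 [ 0.612  -0.1952  0.1478] [-3.1411  0.3446 -0.0861] [-0.23  1.03  0.9   1.33 -0.61  1.45 -0.97] 0.023100497736660102 [ 0.8  0.2 -5.9]
t 48.62 pos [ 0.612  -0.1952  0.1478] rpy [-180.    19.7   -4.9] w 0.0231
  shift units [ 0.81 -0.03  2.2 ] turn frac [-0.0001 -0.0004 -0.0001]
```

View pics/m20.png

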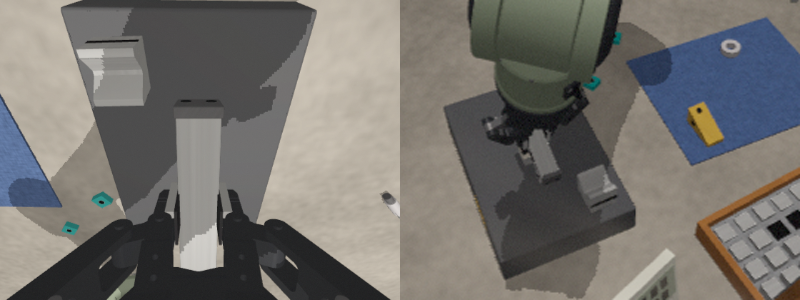

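```bash
python3 -m handwheel '[[0.3,-0.02,0.8,0,0,0],[0.3,0,0.8,0,0,0],[0.21,0,0.6,0,-0.0004,0],[0,0,0,0,0,0],[0,0,0,0,0,0]]'
python3 look.py scene s21; python3 look.py top t21;python3 - <<'E'
from h import *
t,e,O,B=bar_target((.5657,-.1906),175.1,.347,.0); go(t,e)
a=cv2.imread('pics/t21.png')[90:290,310:450]; b=cv2.imread('pics/s21.png')[180:330,150:300]
cv2.imwrite('pics/m21.png',np.hstack([cv2.resize(a,(350,500)),cv2.resize(b,(450,500),interpolation=cv2.INTER_CUBIC)]))
E
python3 hold.py
```

```text
clock: 49.25
position: [0.6127, -0.195, 0.0889]
tool_rot: [3.141, 0.349, -0.086]
force: [0.3, -0.8, -6.5]
grip_width: 0.0229
49.3 [ 0.6128 -0.1949  0.0891] [ 3.1411  0.3486 -0.0863] [-0.22  1.09  0.87  1.35 -0.64  1.37 -0.96] 0.023101390061343267 [ 0.3  0.8 -6.4]
49.35 [ 0.6128 -0.1949  0.0892] [ 3.1412  0.3484 -0.0863] [-0.22  1.09  0.87  1.35 -0.64  1.37 -0.96] 0.02310456369448974 [ 0.5  0.4 -6.7]
t 49.35 pos [ 0.6128 -0.1949  0.0892] rpy [180.   20.   -4.9] w 0.0231
  shift units [ 0.16 -0.01  0.46] turn frac [ 0.      0.0002 -0.0001]
[[ 0.903  0.    -2.   ]
 [ 0.902  0.5   -1.5  ]
 [ 0.902  0.    -2.5  ]
 [ 0.902  0.5   -1.   ]
 [ 0.902  1.     0.   ]
 [ 0.902  1.     0.5  ]]
noslip 0.8874533830580714
```

View pics/m21.png

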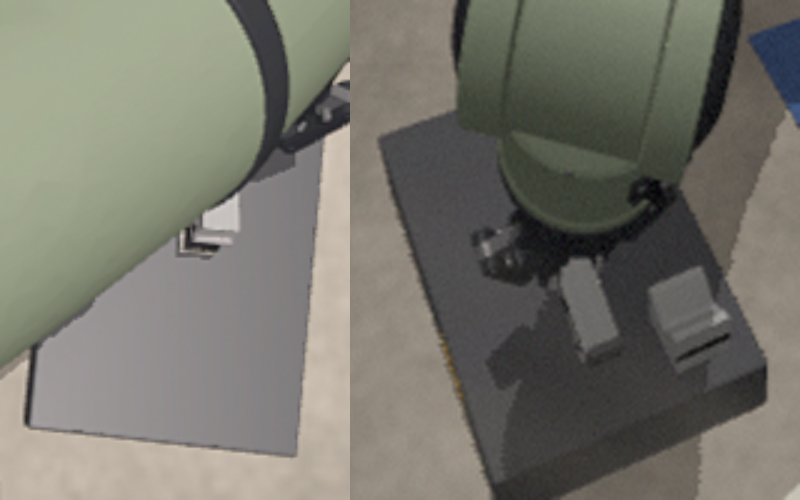

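View pics/hold.png

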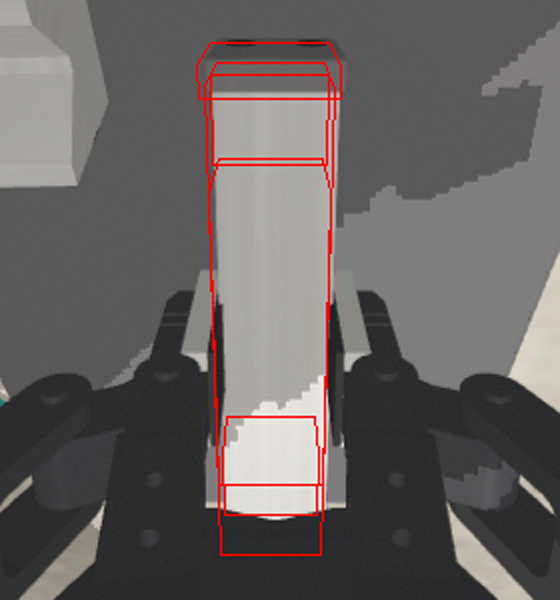

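```bash
python3 -m handwheel '[[0.08,0,0.23,0,0,0],[0.03,0,0.1,0,0,0],[0,0,0,0,0,0],[0,0,0,0,0,0]]'
python3 -m handwheel '[[0.012,0,0.035,0,0,0],[0,0,0,0,0,0]]'
python3 -m handwheel '[[0.012,0,0.035,0,0,0],[0,0,0,0,0,0]]'
python3 -c "
from h import *
t,e,O,B=bar_target((.5657,-.1906),175.1,.347,.0); go(t,e); print(bot.observe()['moment'])"
```

```text
clock: 49.95
position: [0.6123, -0.1947, 0.0799]
tool_rot: [3.142, 0.349, -0.086]
force: [0.2, -0.4, -5.6]
grip_width: 0.0231
clock: 50.2
position: [0.6123, -0.1946, 0.0789]
tool_rot: [-3.142, 0.349, -0.086]
force: [-0.0, -0.1, -6.4]
grip_width: 0.0228
clock: 50.45
position: [0.6122, -0.1947, 0.078]
tool_rot: [3.142, 0.349, -0.086]
force: [-0.5, 0.8, -6.8]
grip_width: 0.0232
t 50.45 pos [ 0.6122 -0.1947  0.078 ] rpy [180.   20.   -4.9] w 0.0232
  shift units [ 0.02 -0.    0.02] turn frac [-0.      0.0004 -0.0001]
[-0.0786119  -0.7863285  -0.01094826]
```

```bash
python3 -m handwheel '[[0.012,0,0.02,0,0,0],[0,0,0,0,0,0]]'
python3 -m handwheel '[[0.006,0,0.016,0,0,0],[0,0,0,0,0,0]]'
python3 -c "
from h import *
print(bot.observe()['moment'])"
```

```text
clock: 50.7
position: [0.6124, -0.1947, 0.0775]
tool_rot: [3.142, 0.349, -0.086]
force: [-1.0, -0.3, -5.6]
grip_width: 0.0228
clock: 50.95
position: [0.6123, -0.1947, 0.0773]
tool_rot: [3.142, 0.349, -0.086]
force: [-1.0, 0.8, -0.6]
grip_width: 0.0228
[ 0.19569319 -0.16907169 -0.02843578]
```

```bash
python3 -m handwheel '[[0.006,0,0.016,0,0,0],[0,0,0,0,0,0]]'
python3 -c "
from h import *
print(bot.observe()['moment'])"
```

```text
clock: 51.2
position: [0.6124, -0.1947, 0.0772]
tool_rot: [-3.142, 0.349, -0.086]
force: [-2.9, 2.1, 5.5]
grip_width: 0.0227
[ 0.45158807  0.47226142 -0.12462212]
```

```bash
python3 -m handwheel '[[0,0,0,0,0,0],[0,0,0,0,0,0],[0,0,0,0,0,0],[0,0,-0.2,0,0,0],[0,0,-0.6,0,0,0],[0,0,-1,0,0,0],[0,0,-1,0,0,0],[0,0,0,0,0,0]]' 0
python3 look.py wrist w22; python3 look.py scene s22; python3 - <<'E'
from h import *
a=cv2.imread('pics/w22.png'); b=cv2.imread('pics/s22.png')[170:350,130:320]
cv2.imwrite('pics/m22.png',np.hstack([cv2.resize(a,(400,300)),cv2.resize(b,(400,400),interpolation=cv2.INTER_CUBIC)[:300]]))
E
```

```text
clock: 52.2
position: [0.6375, -0.1974, 0.1449]
tool_rot: [3.141, 0.346, -0.086]
force: [-0.3, 0.0, -0.2]
grip_width: 0.0428
52.25 [ 0.6368 -0.197   0.1435] [ 3.1413  0.3477 -0.0861] [-0.2   1.06  0.89  1.24 -0.62  1.49 -1.  ] 0.04282344747591814 [-0.4  0.8 -0.6]
52.3 [ 0.6363 -0.1968  0.1427] [-3.1415  0.349  -0.0862] [-0.2   1.06  0.89  1.24 -0.62  1.49 -1.  ] 0.042549070813335255 [-0.4  0.4 -0.3]
```

View pics/w22.png

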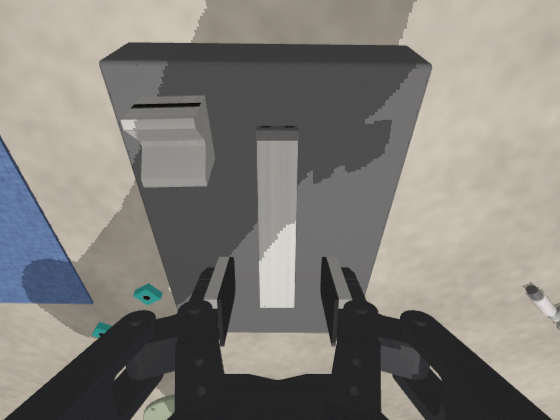

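View pics/s22.png

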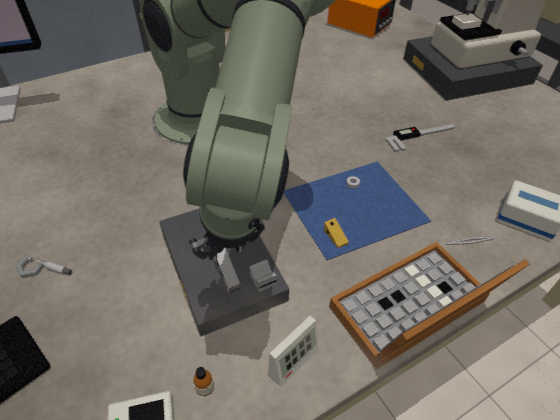

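The bar is standing on the stack (bar at column 278, rows 125-307). I'm untilting, turning and moving to the wedge.

```bash
python3 -m handwheel '[[0,0,-0.6,0,0.0184,0],[0,0,-0.3,0,0.0184,0],[0,0,0,0,0.0184,0],[0,0,0,0,0,-0.028],[0,0,0,0,0,-0.028],[0,0,0,0,0,-0.028],[0,0,0,0,0,-0.028],[0,0,0,0,0,-0.028]]'
python3 -m handwheel '[[0,0,0,0,0,-0.028],[0,0,0,0,0,-0.028],[0,0,0,0,0,-0.028],[0,0,0,0,0,-0.028],[0,0,0,0,0,-0.028],[0,0,0,0,0,-0.028],[0,0,0,0,0,-0.028],[0,0,0,0,0,-0.028]]'
python3 -m handwheel '[[0,0,0,0,0,-0.028],[0,0,0,0,0,-0.028],[0,0,0,0,0,-0.028],[0,0,0,0,0,-0.028],[0,0,0,0,0,-0.028],[0,0,0,0,0,0],[0,0,0,0,0,0]]'
python3 look.py wrist w23
python3 - <<'E'
from h import *
go([.60,.095,.14],[180,0,177.1])
E
```

```text
clock: 53.3
position: [0.6427, -0.1971, 0.1632]
tool_rot: [-3.139, 0.002, 0.799]
force: [0.2, 0.2, -0.2]
grip_width: 0.0426
clock: 54.3
position: [0.6426, -0.1971, 0.1632]
tool_rot: [-3.139, -0.003, 2.207]
force: [-0.1, -1.1, -0.3]
grip_width: 0.0424
clock: 55.18
position: [0.6428, -0.1973, 0.1635]
tool_rot: [3.141, -0.003, 3.076]
force: [0.6, 0.1, -0.3]
grip_width: 0.0427
55.23 [ 0.6429 -0.1972  0.1635] [ 3.1416e+00 -3.0000e-03  3.0772e+00] [ 0.15  0.67  0.09  1.53 -0.07  0.95  1.77] 0.042772316155964274 [-0.9  0.2  0.4]
t 55.23 pos [ 0.6429 -0.1972  0.1635] rpy [180.   -0.2 176.3] w 0.0428
  shift units [ 2.46 11.55  0.95] turn frac [ 0.     -0.0005 -0.0022]
```

View pics/w23.png

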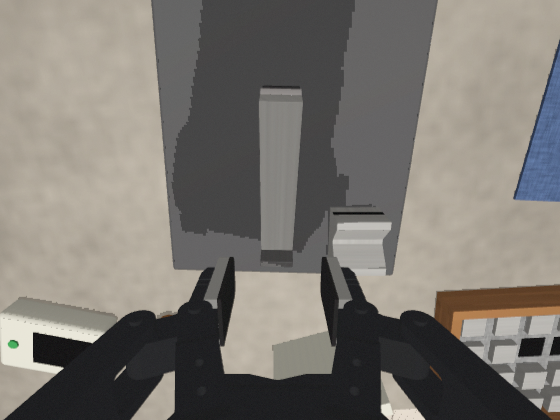

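```bash
python3 -m handwheel '[[0.14,0.96,0,0,0,0],[0.14,0.96,0,0,0,0],[0.14,0.96,0,0,0,0],[0.14,0.96,0,0,0,0],[0.14,0.96,0,0,0,0],[0.14,0.96,0,0,0,0],[0.14,0.96,0,0,0,0],[0.14,0.96,0,0,0,0]]' -0.2
python3 -m handwheel '[[0.14,0.96,0.3,0,0,0],[0.14,0.96,0.4,0,0,0],[0.14,0.96,0.4,0,0,0],[0.14,0.96,0.24,0,-0.0005,-0.0022],[0,0,0,0,0,0],[0,0,0,0,0,0]]'
python3 look.py wrist w24
cat > wedge.py <<'E'
from h import *
f=bot.grab_frame('wrist')
s=bot.observe(); R0=Ro.from_euler('xyz',s["tool_rot"])
for r in bot.trace(f,'wedge')[:1]:
    p,i=fit(f,'wedge',r['region'],np.array([.625,.095,-.05]),.003); print("raw",np.round(p,4),np.degrees(p[2]),i,r["score"])
    overlay(f,'wedge',Ro.from_euler('z',p[2]).as_matrix(),np.array([p[0],p[1],.003]),"pics/wfit.png")
    p[:2]-=R0.apply([-.00125,.0002,0])[:2]; print("corr",np.round(p,4))
    g=p[:2]+(-.006)*np.array([np.cos(p[2]),np.sin(p[2])])
    go([g[0],g[1],.006],[180,0,np.degrees(p[2])+180])
E
python3 wedge.py
```

```text
clock: 56.22
position: [0.6266, -0.002, 0.1639]
tool_rot: [3.141, -0.002, 3.081]
force: [-0.3, 0.5, 0.6]
grip_width: 0.0514
clock: 56.98
position: [0.6187, 0.0926, 0.1306]
tool_rot: [-3.141, 0.001, 3.094]
force: [0.4, -0.2, 0.1]
grip_width: 0.051
57.02 [0.6188 0.0922 0.1307] [-3.1413e+00  1.2000e-03  3.0938e+00] [-0.29  0.64  0.07  1.69 -0.06  0.81  1.33] 0.05128055483144994 [-0.4 -0.2  0.6]
```

View pics/w24.png

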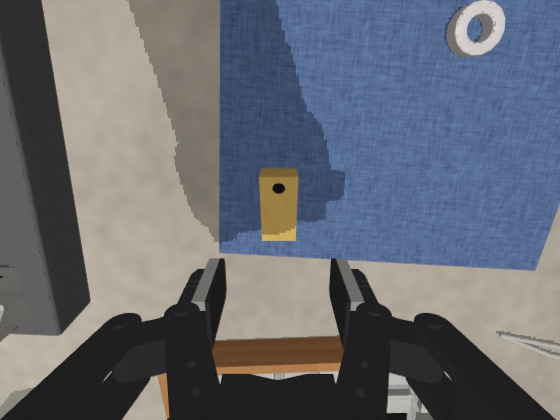

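The network missed the wedge. It is clear at (278,205), so I'll segment it by colour.

```bash
sed -i "s/^for r in bot.trace(f,'wedge')\[:1\]:/hsv=cv2.cvtColor(f['pixels'],cv2.COLOR_BGR2HSV); k=cv2.inRange(hsv,(15,120,40),(32,255,255)); n,lab,st,ce=cv2.connectedComponentsWithStats(k); j=[q for q in range(1,n) if 300<st[q,4]<9000 and abs(ce[q][0]-278)<40 and ce[q][1]<310]; j=max(j,key=lambda q:st[q,4]); msk=(cv2.morphologyEx((lab==j).astype(np.uint8),cv2.MORPH_CLOSE,np.ones((15,15)))>0); print(st[j])\nfor r in [dict(region=msk,score=1)]:/" wedge.py; python3 wedge.py
```

```text
[ 260  169   39   71 2467]
raw [ 0.6272  0.0918 -0.0467] -2.676886048255017 0.9561366512020245 1
corr [ 0.6259  0.0916 -0.0467]
t 57.17 pos [0.6189 0.0921 0.1306] rpy [-1.800e+02  1.000e-01  1.772e+02] w 0.0512
  shift units [-0.04 -0.    4.98] turn frac [-0.      0.0002 -0.0002]
```

```bash
python3 -c "
import cv2; a=cv2.imread('pics/wfit.png')[140:270,200:360]; cv2.imwrite('pics/wfitc.png',cv2.resize(a,None,fx=4,fy=4,interpolation=cv2.INTER_CUBIC))"
```

```text
(no output)
```

View pics/wfitc.png

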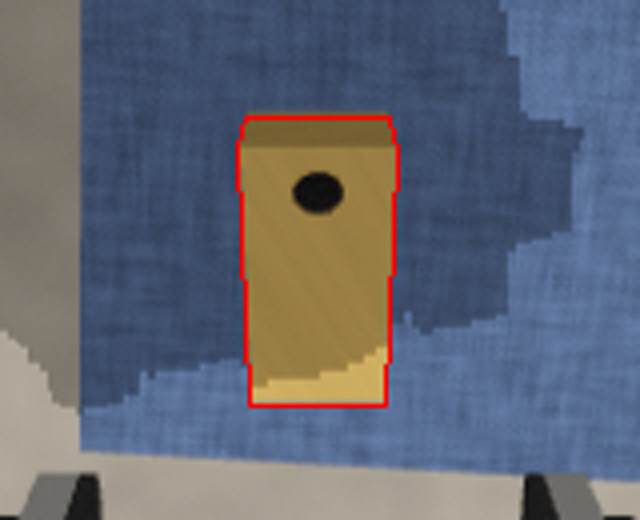

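```bash
python3 -m handwheel '[[-0.04,0,1,0,0,0],[0,0,1,0,0,0],[0,0,1,0,0,0],[0,0,1,0,0,0],[0,0,0.7,0,0,0],[0,0,0.26,0,0,0],[0,0,0,0,0,0]]'
python3 -m handwheel '[[0,0,0,0,0,0],[0,0,0,0,0,0],[0,0,0,0,0,0],[0,0,0,0,0,0]]' 1 70
python3 -m handwheel '[[0,0,-0.4,0,0,0],[0,0,-0.8,0,0,0],[0,0,-1,0,0,0],[0,0,-1,0,0,0],[0,0,-1,0,0,0],[0,0,-1,0,0,0],[0,0,-0.6,0,0,0],[0,0,0,0,0,0]]'
python3 look.py wrist w25
```

```text
clock: 58.05
position: [0.6199, 0.0925, 0.0065]
tool_rot: [-3.142, 0.001, 3.094]
force: [0.3, -0.1, 0.7]
grip_width: 0.051
clock: 58.55
position: [0.6203, 0.0927, 0.0075]
tool_rot: [3.141, 0.002, 3.094]
force: [-2.2, -0.9, 6.0]
grip_width: 0.0283
clock: 59.55
position: [0.6201, 0.0928, 0.1527]
tool_rot: [3.141, 0.003, 3.094]
force: [0.1, -0.7, -3.5]
grip_width: 0.0281
59.6 [0.6196 0.0927 0.1516] [3.1413e+00 1.0000e-03 3.0944e+00] [-0.29  0.61  0.08  1.67 -0.06  0.86  1.33] 0.028375005314605864 [ 0.2  1.  -3.8]
```

View pics/w25.png

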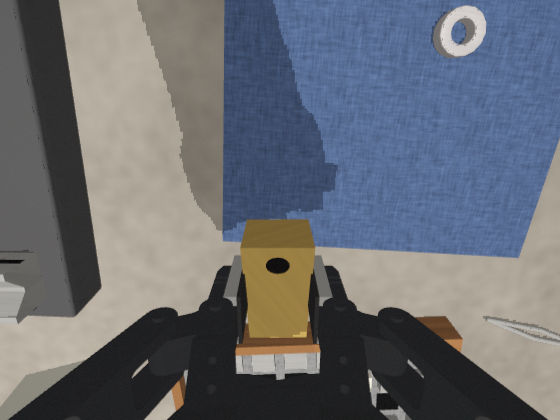

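```bash
cat >> h.py <<'E'
BAR=bar_target((.5657,-.1906),175.1,.347)
def wtarget(xw,zc):
    O,B=BAR[2],BAR[3]
    return O+B@np.array([xw-.0059,0,.030+.0041+zc])
E
python3 - <<'E'
from h import *
t=wtarget(-.024,.04); print(t,BAR[1]); go(t,[180,0,-4.9])
print(wtarget(-.028,0))
E
```

```text
[ 0.66228247 -0.19888004  0.12710721] [180.          19.88163549  -4.9       ]
t 59.6 pos [0.6196 0.0927 0.1516] rpy [1.800e+02 1.000e-01 1.773e+02] w 0.0284
  shift units [ -2.25 -11.57   0.98] turn frac [-2.000e-04  1.000e-04 -4.939e-01]
[ 0.6524769  -0.1980394   0.08813102]
```

```bash
python3 -m handwheel '[[-0.1,-0.5,-0.3,0,0,0],[-0.19,-0.96,0,0,0,0],[-0.19,-0.96,0,0,0,0],[-0.19,-0.96,0,0,0,0],[-0.19,-0.96,0,0,0,0],[-0.19,-0.96,0,0,0,0],[-0.19,-0.96,0,0,0,0],[-0.19,-0.96,0,0,0,0]]'
python3 -m handwheel '[[-0.19,-0.96,0,0,0,0],[-0.19,-0.96,0,0,0,0],[-0.19,-0.96,0,0,0,0],[-0.19,-0.96,0,0,0,0],[-0.15,-0.51,0,0,0,0.028],[0,0,0,0,0,0.028],[0,0,0,0,0,0.028],[0,0,0,0,0,0.028]]'
python3 -m handwheel '[[0,0,0,0,0,0.028],[0,0,0,0,0,0.028],[0,0,0,0,0,0.028],[0,0,0,0,0,0.028],[0,0,0,0,0,0.028],[0,0,0,0,0,0.028],[0,0,0,0,0,0.028],[0,0,0,0,0,0.028]]'
python3 -m handwheel '[[0,0,0,0,0,0.028],[0,0,0,0,0,0.028],[0,0,0,0,0,0.028],[0,0,0,0,0,0.028],[0,0,0,0,0,0.028],[0,0,0,0,0,0.028],[0,0,0,0,0,0],[0,0,0,0,0,0]]'
python3 look.py wrist w26
python3 - <<'E'
from h import *
t=wtarget(-.024,.04); go(t,[180,0,-4.9]); go(t,BAR[1])
E
```

```text
clock: 60.6
position: [0.6466, -0.0912, 0.1585]
tool_rot: [-3.141, -0.0, 3.094]
force: [0.8, 0.4, -3.2]
grip_width: 0.0288
clock: 61.6
position: [0.6646, -0.1997, 0.1589]
tool_rot: [3.141, 0.0, 2.385]
force: [-0.1, 0.5, -3.1]
grip_width: 0.0284
clock: 62.6
position: [0.6647, -0.1995, 0.1589]
tool_rot: [3.141, -0.001, 0.978]
force: [-0.7, 0.4, -2.9]
grip_width: 0.0283
clock: 63.6
position: [0.6645, -0.1992, 0.1588]
tool_rot: [-3.141, -0.0, -0.068]
force: [-0.1, -0.7, -3.2]
grip_width: 0.0286
63.65 [ 0.6645 -0.1992  0.1589] [-3.1413e+00 -7.0000e-04 -6.8700e-02] [-0.27  0.9   0.89  1.49 -0.74  1.11 -0.87] 0.028220560979680284 [-0.6  0.6 -3.9]
t 63.65 pos [ 0.6645 -0.1992  0.1589] rpy [-180.    -0.    -3.9] w 0.0282
  shift units [-0.09 -0.01  1.27] turn frac [-0.     -0.0001  0.0027]
t 63.65 pos [ 0.6645 -0.1992  0.1589] rpy [-180.    -0.    -3.9] w 0.0282
  shift units [-0.09 -0.01  1.27] turn frac [ 0.0004 -0.0553  0.0027]
```

View pics/w26.png

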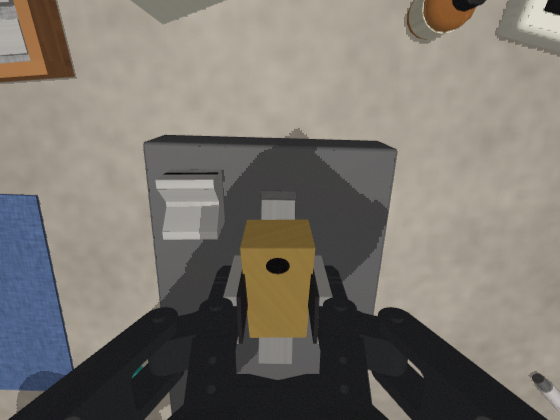

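```bash
python3 -m handwheel '[[0,0,0,0,0,0.0027],[0,0,0,0,-0.0184,0],[0,0,0,0,-0.0184,0],[0,0,0,0,-0.0184,0],[0,0,0,0,0,0],[0,0,0,0,0,0]]'
python3 look.py wrist w27
python3 - <<'E'
from h import *
t=wtarget(-.024,.012); go(t,BAR[1])
E
```

```text
clock: 64.4
position: [0.6643, -0.1995, 0.159]
tool_rot: [3.142, 0.344, -0.09]
force: [-1.7, -0.6, -3.9]
grip_width: 0.0281
64.45 [ 0.6643 -0.1993  0.1594] [-3.1414  0.344  -0.0897] [-0.17  1.08  0.88  1.12 -0.62  1.56 -1.04] 0.028127987717640517 [-0.2 -0.  -3.1]
t 64.45 pos [ 0.6643 -0.1993  0.1594] rpy [-180.    19.7   -5.1] w 0.0281
  shift units [ 0.36 -0.01  2.36] turn frac [-0.0003 -0.0005 -0.0006]
```

View pics/w27.png

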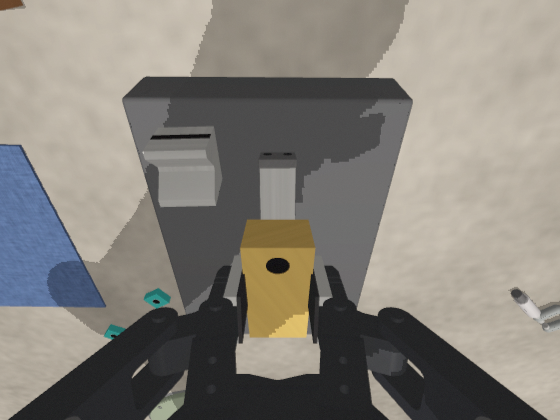

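```bash
python3 -m handwheel '[[0.12,0,0.8,0,0,0],[0.12,0,0.8,0,-0.0005,-0.0006],[0.11,0,0.75,0,0,0],[0,0,0,0,0,0],[0,0,0,0,0,0]]'
python3 look.py wrist w28; python3 look.py scene s28
python3 - <<'E'
from h import *
t=wtarget(-.024,.0); go(t,BAR[1])
a=cv2.imread('pics/w28.png'); b=cv2.imread('pics/s28.png')[180:330,150:300]
cv2.imwrite('pics/m28.png',np.hstack([cv2.resize(a,(450,338)),cv2.resize(b,(338,338),interpolation=cv2.INTER_CUBIC)]))
E
```

```text
clock: 65.08
position: [0.6529, -0.1981, 0.101]
tool_rot: [-3.141, 0.349, -0.085]
force: [-0.3, -0.8, -2.9]
grip_width: 0.028
65.12 [ 0.6531 -0.1982  0.1013] [-3.1406  0.3485 -0.0853] [-0.18  1.13  0.86  1.2  -0.64  1.46 -1.02] 0.02845355864047847 [ 0.6 -0.  -2.9]
65.17 [ 0.6531 -0.1982  0.1014] [-3.1405  0.3483 -0.0853] [-0.18  1.13  0.86  1.2  -0.64  1.46 -1.02] 0.028442621102299632 [ 0.6  0.2 -4.3]
t 65.17 pos [ 0.6531 -0.1982  0.1014] rpy [-179.9   20.    -4.9] w 0.0284
  shift units [-0.   -0.    0.51] turn frac [-0.0002  0.0002  0.    ]
```

View pics/m28.png

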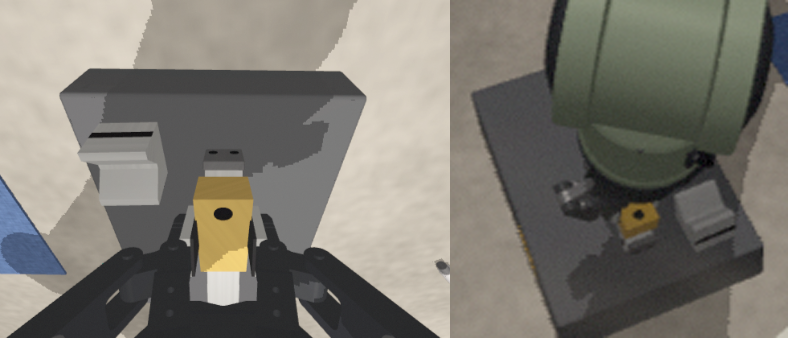

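```bash
python3 -m handwheel '[[0,0,0.25,0,0,0],[0,0,0.15,0,0,0],[0,0,0,0,0,0],[0,0,0,0,0,0]]'
python3 -m handwheel '[[0,0,0.03,0,0,0],[0,0,0,0,0,0]]'
python3 -m handwheel '[[0,0,0.02,0,0,0],[0,0,0,0,0,0]]'
python3 -m handwheel '[[0,0,0.02,0,0,0],[0,0,0,0,0,0]]'
```

```text
clock: 65.68
position: [0.6494, -0.1977, 0.0914]
tool_rot: [-3.14, 0.349, -0.085]
force: [0.4, -0.4, -2.6]
grip_width: 0.0285
clock: 65.92
position: [0.6491, -0.1976, 0.0906]
tool_rot: [-3.14, 0.349, -0.085]
force: [0.1, -0.3, -3.4]
grip_width: 0.0285
clock: 66.18
position: [0.6489, -0.1976, 0.0901]
tool_rot: [-3.14, 0.349, -0.085]
force: [-0.7, 0.1, -3.2]
grip_width: 0.0286
clock: 66.42
position: [0.6488, -0.1976, 0.0899]
tool_rot: [-3.14, 0.349, -0.085]
force: [0.6, -0.3, -0.7]
grip_width: 0.0281
```

```bash
python3 -m handwheel '[[0.06,0,0,0,0,0],[0.05,0,0,0,0,0],[0,0,0,0,0,0]]'
python3 -m handwheel '[[0.02,0,0,0,0,0],[0,0,0,0,0,0]]'
python3 -m handwheel '[[0.02,0,0,0,0,0],[0,0,0,0,0,0]]'
python3 look.py wrist w29; python3 -c "
from h import *
a=cv2.imread('pics/w29.png')[160:380,180:380]; cv2.imwrite('pics/c29.png',cv2.resize(a,None,fx=2.7,fy=2.7,interpolation=cv2.INTER_CUBIC)); go(wtarget(-.028,0),BAR[1])"
```

```text
clock: 66.8
position: [0.6515, -0.198, 0.0889]
tool_rot: [-3.14, 0.349, -0.085]
force: [0.3, 0.1, 4.1]
grip_width: 0.0281
clock: 67.05
position: [0.6517, -0.198, 0.0887]
tool_rot: [-3.14, 0.349, -0.085]
force: [-1.6, -0.1, 5.6]
grip_width: 0.0287
clock: 67.3
position: [0.6522, -0.198, 0.0886]
tool_rot: [-3.14, 0.349, -0.085]
force: [-1.3, 0.4, 6.0]
grip_width: 0.0282
67.35 [ 0.6522 -0.198   0.0886] [-3.1403  0.3493 -0.0854] [-0.18  1.14  0.85  1.2  -0.65  1.44 -1.01] 0.028084270833905082 [-1.1  0.5  5.2]
t 67.35 pos [ 0.6522 -0.198   0.0886] rpy [-179.9   20.    -4.9] w 0.0281
  shift units [ 0.02 -0.    0.01] turn frac [-0.0002  0.0004  0.    ]
```

View pics/c29.png

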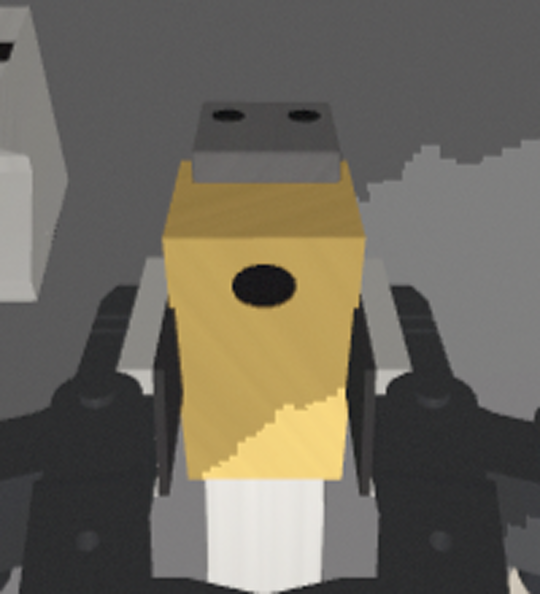

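```bash
python3 -m handwheel '[[0.02,0,-0.006,0,0,0],[0,0,0,0,0,0]]'
python3 -m handwheel '[[0.015,0,-0.003,0,0,0],[0,0,0,0,0,0]]'
python3 -m handwheel '[[0.015,0,-0.003,0,0,0],[0,0,0,0,0,0]]'
```

```text
clock: 67.6
position: [0.6526, -0.198, 0.0884]
tool_rot: [-3.14, 0.35, -0.085]
force: [-2.4, 0.3, 5.7]
grip_width: 0.0284
clock: 67.85
position: [0.6527, -0.198, 0.0884]
tool_rot: [-3.14, 0.35, -0.086]
force: [-4.5, 1.3, 6.9]
grip_width: 0.0283
clock: 68.1
position: [0.6528, -0.1981, 0.0884]
tool_rot: [-3.14, 0.351, -0.086]
force: [-6.8, 1.5, 7.5]
grip_width: 0.0283
```

```bash
python3 -m handwheel '[[-0.02,0,0,0,0,0],[0,0,0,0,0,0]]'
python3 -m handwheel '[[0,0,0,0,0,0],[0,0,0,0,0,0],[0,0,0,0,0,0]]' -0.1
python3 -m handwheel '[[0,0,-0.2,0,0,0],[0,0,-0.6,0,0,0],[0,0,-1,0,0,0],[0,0,-1,0,0,0],[0,0,-0.5,0,0,0],[0,0,0,0,0,0]]'
python3 look.py wrist w30; python3 -c "
from h import *
a=cv2.imread('pics/w30.png')[100:380,130:400]; cv2.imwrite('pics/c30.png',cv2.resize(a,None,fx=2.1,fy=2.1,interpolation=cv2.INTER_CUBIC))"
```

```text
clock: 68.35
position: [0.6527, -0.1981, 0.0884]
tool_rot: [-3.14, 0.35, -0.086]
force: [-5.6, 0.2, 5.6]
grip_width: 0.0283
clock: 68.72
position: [0.6531, -0.1979, 0.0883]
tool_rot: [-3.14, 0.349, -0.085]
force: [-0.0, 0.6, -0.1]
grip_width: 0.047
clock: 69.47
position: [0.6815, -0.2008, 0.1666]
tool_rot: [-3.14, 0.348, -0.085]
force: [0.1, 0.1, -1.0]
grip_width: 0.0468
69.53 [ 0.681  -0.2006  0.1657] [-3.14    0.3494 -0.0854] [-0.15  1.1   0.88  1.04 -0.62  1.61 -1.06] 0.04669260194711165 [-0.3  0.  -0.1]
```

View pics/c30.png

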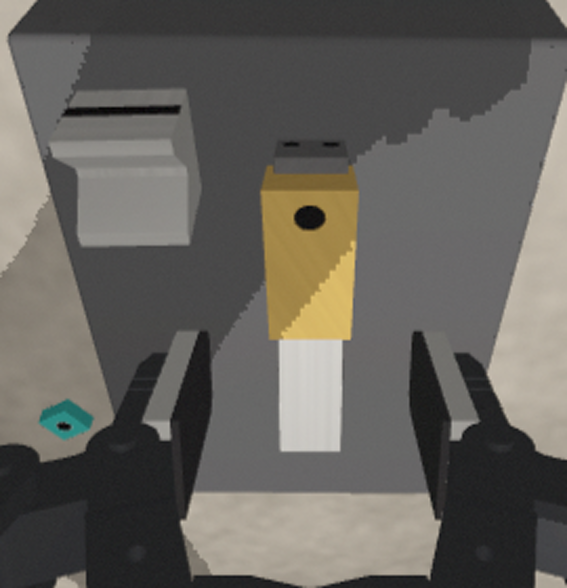

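The wedge lies flat and centred against the stop. I'm backing off for a clear final check.

```bash
python3 -m handwheel '[[0,0,-1,0,0,0],[0,0,-0.5,0,0.0184,0],[0,0,0,0,0.0184,0],[0,0,0,0,0.0184,0],[0,1,0,0,0,0],[0,1,0,0,0,0],[0,1,0,0,0,0],[0,1,0,0,0,0]]'
python3 -c "
from h import *
s=bot.observe(); print(s['position'],s['tool_rot'])"
```

```text
clock: 70.53
position: [0.6848, -0.3017, 0.1999]
tool_rot: [-3.14, 0.004, -0.086]
force: [-0.3, 0.3, -0.1]
grip_width: 0.047
[ 0.68478953 -0.30168178  0.19991215] [-3.13974821  0.0038953  -0.08588646]
```

```bash
python3 -m handwheel '[[0,-1,0,0,0,0],[0,-1,0,0,0,0],[0,-1,0,0,0,0],[0,-1,0,0,0,0],[0,-1,0,0,0,0],[0,-1,0,0,0,0],[0,-1,0,0,0,0],[0,-1,0,0,0,0]]'
python3 -m handwheel '[[0,-1,0,0,0,0],[0,-1,0,0,0,0],[0,-1,0,0,0,0],[0,-1,0,0,0,0],[0,-1,0,0,0,0],[0,-1,0,0,0,0],[0,-1,0,0,0,0],[0,-1,0,0,0,0]]'
python3 -m handwheel '[[0,-1,0,0,0,0],[0,-1,0,0,0,0],[0,-1,0,0,0,0],[0,-1,0,0,0,0],[0,-1,0,0,0,0],[0,-1,0,0,0,0],[0,-1,0,0,0,0],[0,0,0,0,0,0]]'
python3 look.py scene s31; python3 look.py top t31
python3 - <<'E'
from h import *
import pickle
b=cv2.imread('pics/s31.png')[190:330,150:300]; a=cv2.imread('pics/t31.png')[90:290,300:450]
cv2.imwrite('pics/m31.png',np.hstack([cv2.resize(a,(375,500),interpolation=cv2.INTER_CUBIC),cv2.resize(b,(425,500),interpolation=cv2.INTER_CUBIC)]))
# overlays
O,B=BAR[2],BAR[3]
for n,o in (("s31","os"),("t31","ot")):
    f=pickle.load(open(f"pics/{n}.pkl","rb")); im=f["pixels"].copy()
    def dr(name,Rw,tw,c):
        for X in MOD[name]:
            cv2.polylines(im,[cv2.convexHull(np.round(proj(f,X@Rw.T+tw)*8).astype(np.int32))],True,c,1,shift=3)
    Rz=Ro.from_euler('z',-4.9,degrees=True).as_matrix()
    for k,z in(("steel_block",.05),("white_block",.066),("dark_block",.076)): dr(k,Rz,np.array([.5657,-.1906,z]),(0,255,0))
    dr("sine_bar",B,O,(0,0,255)); dr("wedge",B,O+B@np.array([-.028,0,.03]),(255,0,255))
    c=im[190:330,150:300] if o=="os" else im[90:290,300:450]
    cv2.imwrite(f"pics/{o}.png",cv2.resize(c,None,fx=4,fy=4,interpolation=cv2.INTER_CUBIC)[:600] if o=="os" else cv2.resize(c,None,fx=3,fy=3))
E
```

```text
clock: 71.53
position: [0.7019, -0.1009, 0.2002]
tool_rot: [-3.14, 0.004, -0.086]
force: [-0.0, 0.7, -0.3]
grip_width: 0.0471
clock: 72.53
position: [0.7197, 0.0989, 0.2015]
tool_rot: [-3.14, 0.003, -0.086]
force: [0.0, 0.0, 0.9]
grip_width: 0.0471
clock: 73.53
position: [0.7342, 0.2747, 0.2012]
tool_rot: [-3.14, 0.003, -0.083]
force: [-0.1, -0.8, -1.1]
grip_width: 0.047
73.58 [0.7344 0.2728 0.2014] [-3.1406e+00  2.8000e-03 -8.4500e-02] [-0.82  1.01  0.93  1.14 -0.77  1.33 -1.62] 0.0467423367080481 [-0.5 -0.4  0.5]
73.62 [0.7345 0.2717 0.2016] [-3.1409e+00  2.6000e-03 -8.5700e-02] [-0.82  1.01  0.93  1.14 -0.77  1.33 -1.62] 0.04679501231276573 [ 0.4 -0.2  0.2]
```

View pics/m31.png

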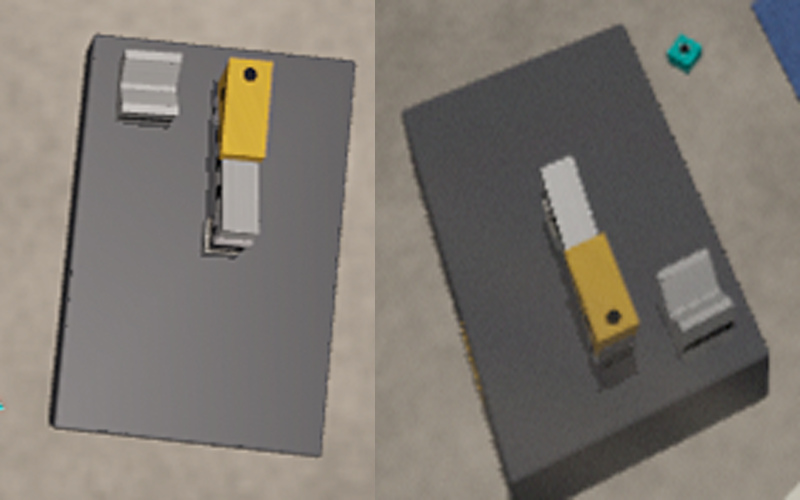

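View pics/os.png

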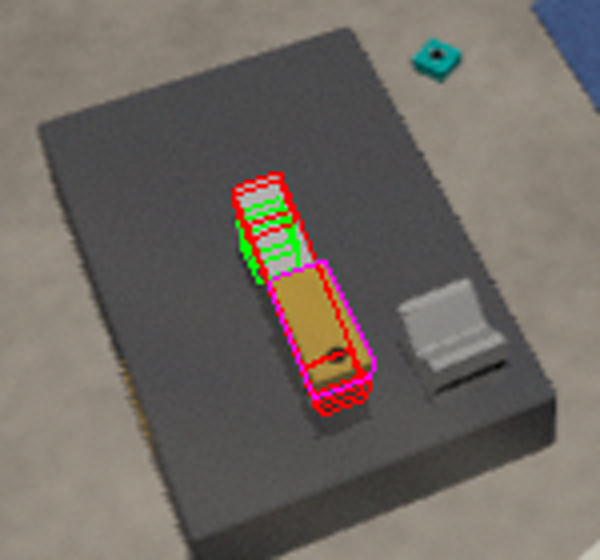

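View pics/ot.png

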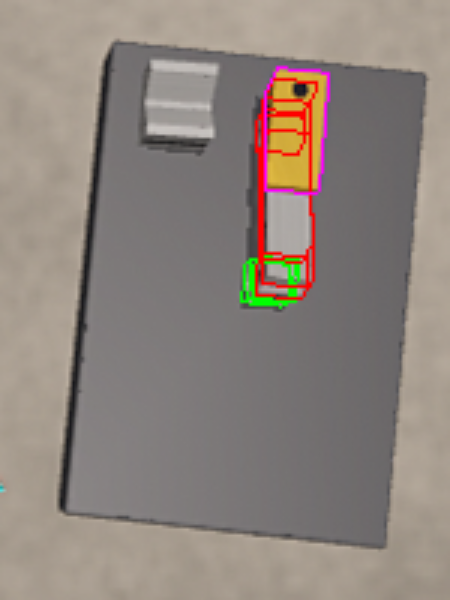

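The overlays agree to within about 2 mm. One closer side view with the wrist camera will check the stack and roller contact.

```bash
python3 -m handwheel '[[0,0,0,0,0,-0.0264],[0,0,0,0,0,-0.0264],[0,0,0,0,0,-0.0264],[0,0,0,0,0,-0.0264],[0,0,0,0,0,-0.0264],[0,0,0,0,0,-0.0264],[0,0,0,0,0,-0.0264],[0,0,0,0,0,-0.0264]]'
python3 -m handwheel '[[0,0,0,0,0,-0.0264],[0,0,0,0,0,-0.0264],[0,0,0,0,0,0]]'
python3 - <<'E'
from h import *
print(np.round(bot.observe()["qpos"],2))
go([.61,-.07,.19],[180,0,90]); 
z=np.array([0,-np.sin(np.radians(25)),-np.cos(np.radians(25))]); x=np.array([0,np.cos(np.radians(25)),-np.sin(np.radians(25))])
R=np.stack([x,np.cross(z,x),z],1); e=Ro.from_matrix(R).as_euler('xyz',degrees=True); print(e); go([.61,-.07,.19],e)
E
```

```text
clock: 74.62
position: [0.7347, 0.2705, 0.2019]
tool_rot: [-3.139, -0.0, 1.245]
force: [0.3, 0.3, 0.1]
grip_width: 0.0468
clock: 75.0
position: [0.7348, 0.2706, 0.2021]
tool_rot: [-3.139, -0.002, 1.571]
force: [0.1, -0.5, -0.2]
grip_width: 0.0472
[-0.69  0.89  0.58  1.13 -0.47  1.24 -0.14]
t 75.0 pos [0.7348 0.2706 0.2021] rpy [-1.799e+02 -1.000e-01  9.000e+01] w 0.0472
  shift units [-13.63  -4.99   0.47] turn frac [-0.0004 -0.0003  0.    ]
[180.  25.  90.]
t 75.0 pos [0.7348 0.2706 0.2021] rpy [-1.799e+02 -1.000e-01  9.000e+01] w 0.0472
  shift units [-13.63  -4.99   0.47] turn frac [-0.0004 -0.0697  0.0001]
```

```bash
python3 -m handwheel '[[-0.97,-0.36,0,0,0,0],[-0.97,-0.36,0,0,0,0],[-0.97,-0.36,0,0,0,0],[-0.97,-0.36,0,0,0,0],[-0.97,-0.36,0,0,0,0],[-0.97,-0.36,0,0,0,0],[-0.97,-0.36,0,0,0,0],[-0.97,-0.36,0,0,0,0]]'
python3 -m handwheel '[[-0.97,-0.36,0,0,0,0],[-0.97,-0.36,0,0,0,0],[-0.97,-0.36,0,0,0,0],[-0.97,-0.36,0,0,0,0],[-0.97,-0.36,0,0,0,0],[-0.97,-0.3,0,0,0,0],[0,0,0.3,0,-0.022,0],[0,0,0,0,-0.024,0]]'
python3 -m handwheel '[[0,0,0,0,-0.024,0],[0,0,0,0,0,0],[0,0,0,0,0,0]]'
python3 look.py wrist w32
python3 - <<'E'
from h import *
import pickle
f=pickle.load(open("pics/w32.pkl","rb"))
O,B=BAR[2],BAR[3]
im=f["pixels"].copy()
def dr(name,Rw,tw,c):
    for X in MOD[name]:
        cv2.polylines(im,[cv2.convexHull(np.round(proj(f,X@Rw.T+tw)*8).astype(np.int32))],True,c,1,shift=3)
Rz=Ro.from_euler('z',-4.9,degrees=True).as_matrix()
for k,z in(("steel_block",.05),("white_block",.066),("dark_block",.076)): dr(k,Rz,np.array([.5657,-.1906,z]),(0,255,0))
dr("sine_bar",B,O,(0,0,255)); dr("wedge",B,O+B@np.array([-.028,0,.03]),(255,0,255))
cv2.imwrite("pics/w32o.png",im)
E
```

```text
clock: 76.0
position: [0.6626, 0.0761, 0.2018]
tool_rot: [-3.139, -0.001, 1.569]
force: [0.6, 0.1, 0.2]
grip_width: 0.0469
clock: 77.0
position: [0.6104, -0.0705, 0.1945]
tool_rot: [-3.14, 0.291, 1.57]
force: [0.5, -0.1, -0.4]
grip_width: 0.0471
clock: 77.38
position: [0.6106, -0.069, 0.1942]
tool_rot: [-3.139, 0.437, 1.573]
force: [-0.1, -0.9, 0.4]
grip_width: 0.0466
77.42 [ 0.6106 -0.0695  0.1944] [-3.1394  0.4367  1.5719] [-0.73  0.75  0.84  1.72 -0.12  0.89  0.04] 0.0469965111409428 [-0.3 -0.3  1.4]
```

View pics/w32.png

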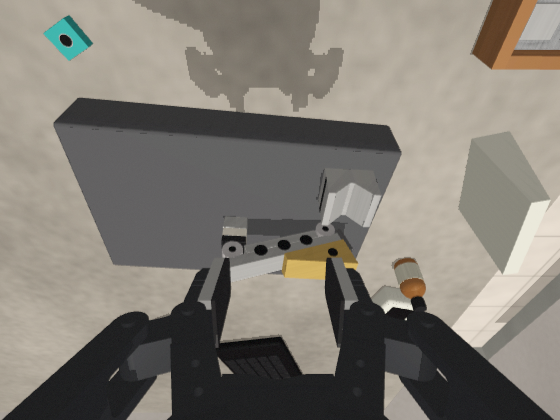

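View pics/w32o.png

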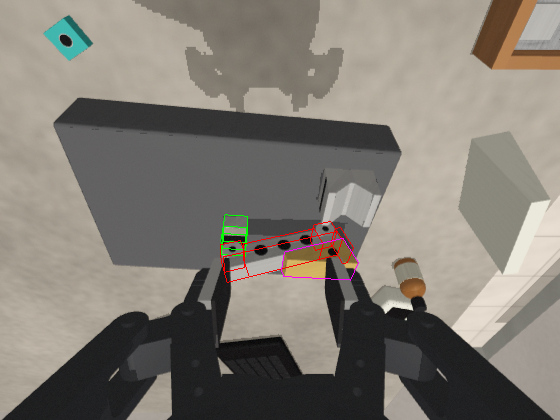

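```bash
python3 -c "
import cv2
a=cv2.imread('pics/w32.png')[200:290,200:370]; cv2.imwrite('pics/c32.png',cv2.resize(a,None,fx=4.5,fy=4.5,interpolation=cv2.INTER_CUBIC))"
```

```text
(no output)
```

View pics/c32.png

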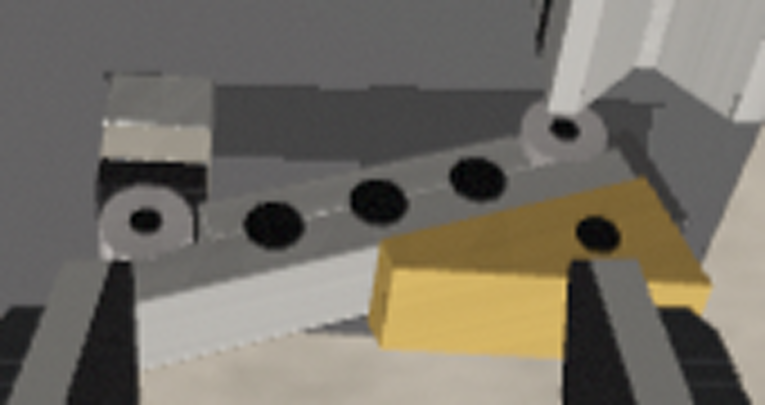

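The side view shows the three blocks stacked square, the roller about 1 mm from the stack's middle, the stop-end roller on the plate and the wedge flat on the bar. Nothing is touching the robot, so I'm handing in.

```bash
python3 -c "
from h import *
print(bot.job_done()); print(bot.observe()['clock'])"
```

```text
the job is handed in; nothing more can be done
None
the job is handed in; nothing more can be done
```

The sine bar setup is built on the plate and handed in at about 78 s of the 144 s allowed.

- **Stack:** I stacked steel, then white, then dark, centring steel, white and dark by squeezing each in two directions before lifting. The last side view shows the three standing square.
- **Sine bar:** The plain-end roller rests on the stack about 1 mm from its middle, and the stop-end roller is down on the plate. My first tilt direction brought joint 6 close to its limit. I turned the bar half round before setting it down, so the stop end faces away from the robot.
- **Wedge:** I slid it against the stop until the contact force rose, then released it. The pictures after release show it flat and centred, with no visible gap at the stop.
- **Clearances:** By my estimate, the bar ends about 36 mm inside the plate edge and stays about 33 mm clear of the V-block. The V-block and ring gauge were not touched.
- **Checks that disagreed:** The overhead-camera overlay sits about 2 mm off the wrist view, which is within the calibration tolerance. The networks labelled the turquoise pieces as the white block and missed the wedge once. I identified the white block by eye and colour, and found the wedge by its colour.

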